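# Interleave the worn plate and hold the hand lens over its scar

## Robot

A 6-joint arm with a two-finger parallel gripper is mounted at the origin on the work surface. World frame = base frame: x ahead of the robot, y to its left, z up, the work surface at z = 0. Lengths are in m, angles in rad, forces in N, time in s.
With the tool pointing down it reaches from about 0.35 to 0.85 m from the base axis. Payload 8.1 kg.
Tool frame: the origin (TCP) lies at the very end of the fingers, on their centre line; the grasp point (between the pads) lies 19 mm behind it; z points along the fingers, y is the line along which they close (so a half turn about z gives the same grasp; the last joint's range is limited). The gripper opens to 85 mm and grips with 20 to 120 N. Pads are 22 mm wide; open, the fingers measure 114 mm over their backs; the gripper's body (76 mm by 85 mm) begins 54 mm behind the grasp point. The pads swing forward as they close: fully open they stand 13 mm farther back than shut.
Start: joints at [1.084, 0.13, 1.488, -0, 1.523, -0.085], TCP at [0.235, 0.552, 0.231] pointing down, gripper open.
Joint ranges: [-2.96, 2.96], [-0.89, 2.26], [0.02, 2.5], [-1.34, 4.48], [0, 2.73], [-2.66, 2.66]. Speed limits (rad/s): [2.39, 2.39, 2.79, 3.14, 3.14, 3.14].

## Interface

Orientations are given as a rotation vector (axis times angle).
In Python, from plant import arm gives the robot as it stands.
- The arm moves only by the tool play_rows, never from a script. Its argument "series" is a list of rows, each an object with "delta_pos": the shift along the tool's x, y, z in cm, a list of three; "rot": the turn, a rotation vector about the tool's x, y, z in rad, a list of three; "grip": the opening, from -1 (shut) to 1 (fully open). A call has exactly 5 rows; each row is the pose to reach, as a shift and turn from the pose commanded when the call began, along the tool's axes at that moment; what a row does not reach only later rows make up. A row lasts 1/10 s, in which the tool goes at most 50 mm and 8.59 degrees, less where a joint would pass 70% of its speed; a pose out of reach is approached as far as the arm can. A call with a gripper value outside its range is refused whole. The fingers move at their own pace and stop on an object; "grip_force" is the grip in N (left out, the last holds). Time passes only in rows, so rows that repeat a pose let the fingers close, or fill a call up. It gives the time, the measured TCP pose, the force, the opening and the grip force at its end, in the units of the state.
- arm.state(): the state, without advancing time (a new reading comes with each control period).
- arm.capture(name): name is "scene" or "top" or "wrist"; returns a dict with "pixels" (384x512x3 uint8, blue, green, red), "fx", "fy", "cx", "cy" (pixels), "R" (3x3) and "t" (3): a world point X has camera coordinates R X + t. Camera axes: x right, y down, z forward; pixel columns grow to the right and rows downward; lengths in m; the calibration is good to about 2 mm. A picture is of the moment at which its call begins. There is no depth.
- arm.sign_off(): hands the job in; it is judged then, once.
The state is a dict: "time": time; "joint_positions": joint angles; "qvel": joint speeds; "joint_efforts": joint torques, N m; "tool_pos": TCP position; "orientation": TCP orientation; "wrist_force": force on the tool from outside, world axes, zero at the start; "moment": the same for the moment, N m; "finger_gap": opening from 0.0 (shut) to 1.0 (fully open); "grasp_force": force on a finger pad.
Only numpy, scipy, OpenCV 4.12 (cv2) and the standard library are available. Lean on these libraries where they do the work, as an engineer would, in place of code of your own. Each camera call takes 0.05 s, during which the arm holds its last target. There are 200 camera calls.

## Task

Lay the blue separator squarely on the polished plate that is already on the reading stand's stage, then stack the plate with the dark wear scar squarely on the separator, scar up; lower both into place rather than dropping them, and never let the two plates touch. Then pick up the hand lens by its handle and finish while holding it still and level, its lens centred over the wear scar and at the height of the red index on the post; do not put it down or let go. Keep the lens off the plates and the stand, leave the index where it is set, and leave the plain plate in the tray and the other things on the bench alone.

Things in the scene. Friction and masses are not known exactly. Their poses are not given: they have to be found in the camera images.
- stand: fixed reading stand, its place and yaw vary: white base 240 x 160 x 16 mm, origin at the centre of its underside on the bench, z up. A black stage disc (95 mm across, 5 mm high) is centred at x = -30 mm; an upright graduated steel post (20 mm thick, top at 241 mm, foot boss 38 mm across and 14 mm high) stands at x = +95 mm on the far side from the robot
- stage (a point): centre of the stage disc's top face, 21 mm above the bench
- index (a point): tip of the red index on the black collar (34 mm across, 16 mm high) of the stand's post; the tip points at the stage, 34 mm from the post's axis and 91 mm level from the stage's centre. Its height marks where the lens centre has to be held and varies from 116 to 166 mm above the bench (about 74 to 124 mm above the top face of the finished stack); the collar is clamped by friction, about 15 N
- plate_lower: bare polished steel plate, 76 (x) x 50 (y) x 8 mm, lying loose on the stage disc, long side roughly along the stand's x; origin at the centre of its underside
- separator: blue plastic separator sheet, stiff, 84 (x) x 60 (y) x 5 mm, 30 g, lying on the bench right of the stand, at the nearer or the farther of two places (the hand lens has the other); origin at the centre of its underside. It overhangs the plates by 4 to 5 mm all round when centred. Its yaw may be either way round
- plate_upper: the worn plate: polished steel, 76 (x) x 50 (y) x 8 mm, 0.16 to 0.33 kg, lying in the tray at either end, scar up; origin at the centre of its underside. May be stacked either way round
- scar (a point): the dark brown wear scar (about 19 x 11 mm) on the worn plate's top face, 20 mm from the plate's centre along its +x
- tray: fixed open white tray, 260 (x) x 150 (y) x 12 mm, walls and floor 3 mm thick, left of the stand; origin at the centre of its underside. The two plates lie in it end to end on its floor, 55 mm either side of its middle along its x, long side roughly along its x
- plate_spare: plain plate without a scar, same size and origin as the worn one, at the other end of the tray; leave it alone
- loupe: hand lens lying flat on the bench, 110 g: black round rim 74 mm across and 16 mm high with a glass 64 mm across, and a straight black handle 18 mm wide (y), 16 mm high, from x = -46 to -150 mm. Origin at the centre of the lens on its underside, z up through the glass, handle along -x. The mass is centred about 40 mm from the lens centre towards the handle
- lens (a point): centre of the lens, 8 mm above the hand lens's underside
- loupe_grip (a point): middle of the handle, where it is best pinched across its 18 mm width: 95 mm from the lens centre, 8 mm above the underside
- amber_bottle: bystander: amber bottle, 56 mm across, 105 mm high, beyond the stand on the right; origin at the centre of its underside
- beaker: bystander: glass beaker, 70 mm across, 90 mm high, beyond the stand on the left; origin at the centre of its underside
- sample_jar: bystander: small capped jar, 52 mm across, 65 mm high, left of the tray; origin at the centre of its underside
- screwdriver: bystander: yellow screwdriver, 170 mm long, lying crosswise between the robot and the stand; origin near its middle
- marker_pen: bystander: white and blue marker pen, 135 mm long, lying far right; origin near its middle
Things that resemble listed ones, but are neither listed nor needed, are in the scene too. What is shaped like the plate_upper but green is not meant. Of the things shaped like the separator, the blue one is meant.

How it is judged:
On the way, in this order (a step that is already met when the one before it is completed fails the run):
1. the separator lies flat and squarely on the plate on the stage, let go (horizontal distance between plate_lower and stage below 0.015 m and angle between plate_lower's own z axis and vertical below 0.08 rad and z of plate_lower in the frame of stage between -0.003 and 0.003 m and horizontal distance between separator and plate_lower below 0.01 m and angle between the x axis of separator and the x axis of plate_lower, either way round below 0.2 rad and z of separator in the frame of plate_lower between 0.005 and 0.011 m and angle between the z axis of separator and the z axis of plate_lower, either way round below 0.08 rad and contact force between separator and the fingers below 0.1 N), for 0.2 s.
2. the worn plate lies flat and squarely on the separator, scar up, let go (all of step 1 and horizontal distance between plate_upper and plate_lower below 0.012 m and angle between the x axis of plate_upper and the x axis of plate_lower, either way round below 0.2 rad and z of plate_upper in the frame of plate_lower between 0.01 and 0.016 m and angle between plate_upper's own z axis and vertical below 0.08 rad and contact force between plate_upper and the fingers below 0.1 N), for 0.2 s.
At the end, for the whole second after the job is handed in: Lower plate on the stage within 15 mm; separator (10 mm) and worn plate (12 mm, scar up) flat and square (0.2 rad) on it, let go. Lens held by the fingers, still, level within 0.12 rad, centre within 12 mm of the scar sideways and 8 mm of the index height, touching neither stand nor plate (all of step 2 and horizontal distance between lens and scar below 0.012 m and z of lens in the frame of index between -0.008 and 0.008 m and angle between loupe's own z axis and vertical below 0.12 rad and linear speed of each of loupe, plate_upper, separator below 0.02 m/s and contact force between loupe and the fingers above 0.5 N and contact force between loupe and stand below 0.1 N and contact force between loupe and plate_upper below 0.1 N); the arm keeps its last pose, push and grip.
It fails at once if the bare plates touch each other (contact force between plate_lower and plate_upper above 0.5 N).
It fails at once if the separator or the worn plate is dropped from above the stack ((contact force between separator and the fingers below 0.05 N and height (world z) of separator above 0.045 m and linear speed of separator above 0.3 m/s) or (contact force between plate_upper and the fingers below 0.05 N and height (world z) of plate_upper above 0.05 m and linear speed of plate_upper above 0.3 m/s)).
It fails at once if the lens touches a plate or strikes the stand (contact force between loupe and plate_upper above 0.5 N or contact force between loupe and plate_lower above 0.5 N or contact force between loupe and stand above 3 N).
It fails at once if the index is moved from its setting (distance of index from where it was at the start of the episode above 0.005 m).
It fails at once if a bystander is pushed more than 30 mm (distance of any of plate_spare, amber_bottle, beaker, sample_jar, screwdriver, marker_pen from where it was at the start of the episode above 0.03 m).
It also fails if it takes over 72 s, if anything falls off the work surface, if the arm or the gripper's body presses on something with over 40 N, if the wrist force passes 120 N, or if a joint passes its speed limit or range.

## Working session

There is one attempt and no reset: what is moved stays moved. The work goes in short steps, Python scripts to look and compute and a tool call to move; the robot and the scene stay as the last step left them, time stands still between calls to the robot, and variables do not carry over. Pictures are saved under pics/ and viewed, at most 10 in all, crops included, and the job is handed in when it is done.

Besides the shell and the picture viewer there is one more tool, called as name(argument=value, ...), one argument or row to a line, values as JSON. play_rows: Moves the arm, as the interface text tells. Its arguments: {"type":"object","properties":{"series":{"type":"array"},"grip_force":{"type":"number"}},"required":["series"]}

```bash
mkdir -p pics; ls; python3 - <<'E'
from plant import arm
import cv2,pickle
print(arm.state())
for n in ("top","scene"):
    c=arm.capture(n); pickle.dump(c,open(f"{n}.pkl","wb")); cv2.imwrite(f"pics/{n}.png",cv2.resize(c["pixels"],(800,600),interpolation=cv2.INTER_CUBIC))
    print(n,c["fx"],c["cx"],c["cy"],c["R"],c["t"])
E
```

```text
pics
{'time': 0.0, 'joint_positions': array([ 1.08361098e+00,  1.31171695e-01,  1.48927849e+00,  1.65857012e-05,
        1.52302157e+00, -8.53889491e-02]), 'qvel': array([ 0.00018255,  0.00063026, -0.00073568, -0.00068375,  0.00103633,
        0.00066019]), 'joint_efforts': array([ 1.04543757e-03, -5.69375432e+01, -5.00574911e+01, -1.07740232e-04,
        1.40252011e-02,  4.24634050e-05]), 'tool_pos': array([0.23434936, 0.55173555, 0.23023859]), 'orientation': array([-6.26795317e-01, -3.07787108e+00,  2.82370851e-03]), 'wrist_force': array([-0.75982424, -0.00832898, -0.1930352 ]), 'moment': array([-0.00067208, -0.00888972, -0.04320316]), 'grasp_force': 0.0, 'finger_gap': 0.9974164031477181}
top 350.0700205642291 251.7854470018933 190.9978224802855 [[ 0.02819183 -0.99958041  0.00665081]
 [-0.9867757  -0.02889191 -0.15949597]
 [ 0.15962121 -0.00206638 -0.98717618]] [-0.02087055  0.5486276   1.08365977]
scene 353.5304998294972 256.22231872676474 199.33383709588267 [[ 0.7998561   0.60003315 -0.01380001]
 [ 0.47533874 -0.64733916 -0.59582304]
 [-0.36644686  0.47001301 -0.80299718]] [-0.46388779 -0.17999816  1.45292191]
```

View pics/top.png

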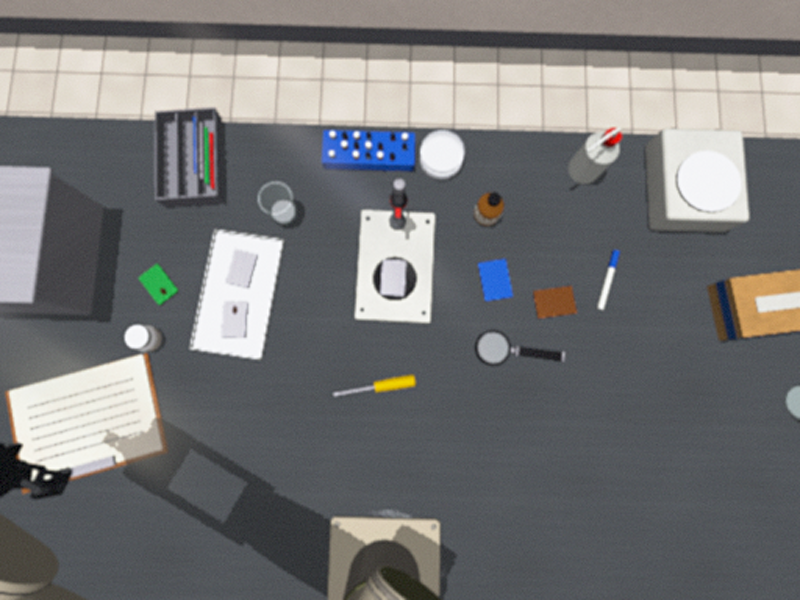

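View pics/scene.png

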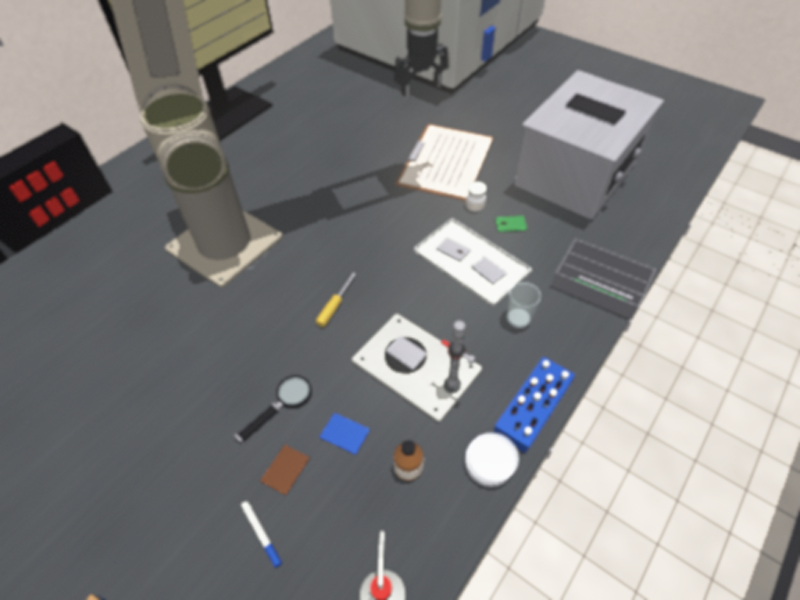

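Top view: the worn plate with the scar is at about (235,318) in the tray, and the plain one is at (242,268). The blue separator is at (495,280). The decoys are the brown sheet (555,302), the green plate (157,284) and the blue rack (368,150). The lens is at (492,347) with its handle pointing right, and the stage plate is at (393,278). I'll measure these and confirm in one enlarged crop.

```bash
cat > h.py <<'E'
import cv2,numpy as np,pickle
from scipy.spatial.transform import Rotation as Ro
def load(n): return pickle.load(open(n+".pkl","rb"))
def snap(arm,n,f):
    c=arm.capture(n); pickle.dump(c,open(f+".pkl","wb")); return c
def ray(c,u,v):
    d=c["R"].T@np.array([(u-c["cx"])/c["fx"],(v-c["cy"])/c["fy"],1.]); return -c["R"].T@c["t"],d
def onz(c,u,v,z):
    o,d=ray(c,u,v); return o+d*(z-o[2])/d[2]
def proj(c,X):
    p=c["R"]@np.asarray(X)+c["t"]; return np.array([c["fx"]*p[0]/p[2]+c["cx"],c["fy"]*p[1]/p[2]+c["cy"]])
def tri(c1,p1,c2,p2):
    o1,d1=ray(c1,*p1);o2,d2=ray(c2,*p2)
    s=np.linalg.lstsq(np.c_[d1,-d2],o2-o1,rcond=None)[0]
    a,b=o1+s[0]*d1,o2+s[1]*d2; return (a+b)/2,np.linalg.norm(a-b)
def rect(c,mask,z,box,big=True):
    """largest blob in box(u0,v0,u1,v1) -> world rect centre, long-axis yaw, sides at height z"""
    m=np.zeros_like(mask);u0,v0,u1,v1=box;m[v0:v1,u0:u1]=mask[v0:v1,u0:u1]
    cs,_=cv2.findContours(m,cv2.RETR_EXTERNAL,cv2.CHAIN_APPROX_NONE)
    k=max(cs,key=cv2.contourArea)[:,0]
    W=np.array([onz(c,u,v,z)[:2] for u,v in k],np.float32)
    (x,y),(w,h),a=cv2.minAreaRect(W*1000)
    if w<h: w,h,a=h,w,a+90
    a=(a+90)%180-90
    return dict(x=round(x,1),y=round(y,1),w=round(w,1),h=round(h,1),yaw=round(a,1),cen=(W.mean(0)*1000).round(1))
E
python3 - <<'E'
from h import *
c=load("top");im=c["pixels"];hsv=cv2.cvtColor(im,cv2.COLOR_BGR2HSV)
blue=cv2.inRange(hsv,(100,120,60),(130,255,255));
print("sep",rect(c,blue,.005,(300,160,335,200)))
S=.64
# plates and tray: gray vs white
g=cv2.GaussianBlur(im,(3,3),0)
print(im[205,151],im[205,140],im[178,252],im[150,240],im[172,153])
A=cv2.resize(im[140:240,115:215],(400,400),interpolation=cv2.INTER_CUBIC)
B=cv2.resize(im[125:225,215:315],(400,400),interpolation=cv2.INTER_CUBIC)
D=cv2.resize(im[160:240,290:390],(400,320),interpolation=cv2.INTER_CUBIC)
s=load("scene")["pixels"]; E_=cv2.resize(s[195:255,260:335],(400,320),interpolation=cv2.INTER_CUBIC)
cv2.imwrite("pics/crop.png",cv2.resize(np.vstack([np.hstack([A,B]),np.hstack([D,E_])]),(667,600)))
E
```

```text
sep {'x': 603.9, 'y': -221.7, 'w': 87.3, 'h': 62.9, 'yaw': 10.9, 'cen': array([ 603. , -221.7], dtype=float32)}
[227 219 221] [248 247 246] [222 215 218] [228 233 233] [222 215 216]
```

View pics/crop.png

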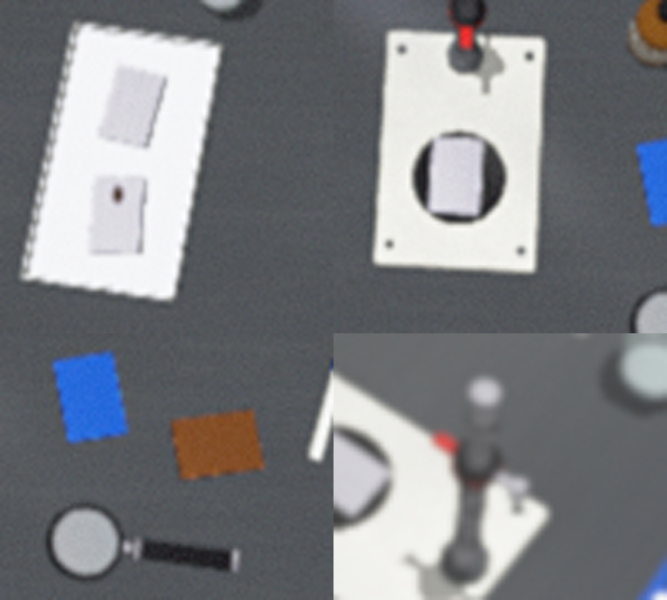

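The crop confirms them: the worn plate (near end of the tray, brown scar toward its far end), the blue separator, and the red index by the post.

```bash
python3 - <<'E'
from h import *
c=load("top");im=c["pixels"].astype(int);hsv=cv2.cvtColor(c["pixels"],cv2.COLOR_BGR2HSV)
b,g,r=im[...,0],im[...,1],im[...,2]
pl=((b-g>=4)&(g>150)).astype(np.uint8)*255
pl=cv2.morphologyEx(pl,cv2.MORPH_OPEN,np.ones((3,3)));pl=cv2.morphologyEx(pl,cv2.MORPH_CLOSE,np.ones((5,5)))
print("low",rect(c,pl,.029,(235,155,270,195)))
print("up",rect(c,pl,.011,(130,186,175,225)))
print("spare",rect(c,pl,.011,(135,155,175,186)))
dk=((im.max(2)<60)).astype(np.uint8)*255
print("stage",rect(c,dk,.021,(232,150,275,197)))
br=cv2.inRange(c["pixels"],(0,0,0),(140,140,140))
ys,xs=np.nonzero(br[192:212,140:162]);u,v=xs.mean()+140,ys.mean()+192
print("scar",u,v,onz(c,u,v,.011))
base=((im.min(2)>190)).astype(np.uint8)*255
print("base",rect(c,base,.016,(222,130,285,212)))
rd=cv2.inRange(hsv,(0,150,90),(6,255,255))
for n in("top","scene"):
    cc=load(n);h2=cv2.cvtColor(cc["pixels"],cv2.COLOR_BGR2HSV)
    m=cv2.inRange(h2,(0,140,90),(7,255,255))|cv2.inRange(h2,(172,140,90),(180,255,255))
    bx=(245,125,265,150) if n=="top" else (275,212,300,230)
    m=m[bx[1]:bx[3],bx[0]:bx[2]];ys,xs=np.nonzero(m)
    print(n,[(x+bx[0],y+bx[1]) for x,y in zip(xs,ys)])
# loupe
lp=((im.max(2)<45)).astype(np.uint8)*255
print("handle",rect(c,lp,.016,(325,215,365,235)))
cs,_=cv2.findContours(lp[205:240,300:330].copy(),cv2.RETR_EXTERNAL,cv2.CHAIN_APPROX_NONE)
k=max(cs,key=cv2.contourArea)[:,0]+[300,205]
W=np.array([onz(c,*p,.016)[:2] for p in k],np.float32);print("lens",cv2.minEnclosingCircle(W*1000))
E
```

```text
low {'x': 598.2, 'y': -2.9, 'w': 73.7, 'h': 49.5, 'yaw': 1.7, 'cen': array([597.4,  -2. ], dtype=float32)}
up {'x': 502.3, 'y': 329.5, 'w': 76.8, 'h': 52.9, 'yaw': -0.7, 'cen': array([500.9, 329.4], dtype=float32)}
spare {'x': 610.7, 'y': 322.7, 'w': 78.4, 'h': 54.4, 'yaw': -11.0, 'cen': array([611.3, 322.8], dtype=float32)}
stage {'x': 586.8, 'y': -39.9, 'w': 47.5, 'h': 14.7, 'yaw': -3.7, 'cen': array([588.8, -37.5], dtype=float32)}
scar 149.75 197.75 [0.521931   0.33083012 0.011     ]
base {'x': 627.0, 'y': -5.4, 'w': 236.6, 'h': 157.3, 'yaw': -1.2, 'cen': array([633.6,  -7.7], dtype=float32)}
top [(np.int64(253), np.int64(132)), (np.int64(253), np.int64(133)), (np.int64(254), np.int64(133)), (np.int64(255), np.int64(133)), (np.int64(256), np.int64(133)), (np.int64(253), np.int64(134)), (np.int64(254), np.int64(134)), (np.int64(255), np.int64(134)), (np.int64(256), np.int64(134)), (np.int64(253), np.int64(135)), (np.int64(254), np.int64(135)), (np.int64(255), np.int64(135)), (np.int64(256), np.int64(135)), (np.int64(253), np.int64(136)), (np.int64(254), np.int64(136)), (np.int64(255), np.int64(136)), (np.int64(256), np.int64(136)), (np.int64(253), np.int64(137)), (np.int64(254), np.int64(137)), (np.int64(255), np.int64(137)), (np.int64(256), np.int64(137)), (np.int64(253), np.int64(138)), (np.int64(254), np.int64(138)), (np.int64(255), np.int64(138)), (np.int64(256), np.int64(138)), (np.int64(255), np.int64(139))]
scene [(np.int64(284), np.int64(218)), (np.int64(284), np.int64(219)), (np.int64(285), np.int64(219)), (np.int64(286), np.int64(219)), (np.int64(285), np.int64(220)), (np.int64(286), np.int64(220))]
handle {'x': 446.8, 'y': -313.8, 'w': 81.2, 'h': 15.0, 'yaw': 82.2, 'cen': array([ 446.5, -314.2], dtype=float32)}
lens ((452.95013427734375, -178.18524169921875), 9.999999747378752e-05)
```

```bash
cat >> h.py <<'E'
def pose(arm):
    s=arm.state(); R=Ro.from_rotvec(s["orientation"]).as_matrix(); return np.array(s["tool_pos"]),R,s
def down(yaw):  # tool pointing down, tool x at world yaw (deg)
    a=np.radians(yaw);x=np.array([np.cos(a),np.sin(a),0]);z=np.array([0,0,-1.]);return np.c_[x,np.cross(z,x),z]
def plan(arm,wps):
    """wps: (x,y,z mm, tool-x yaw deg) -> per-call tool-frame delta_pos cm, rot"""
    p,R,s=pose(arm)
    print("at",(p*1e3).round(1),"yaw",np.degrees(np.arctan2(R[1,0],R[0,0])).round(1),"tilt",np.degrees(np.arccos(-R[2,2])).round(2),"F",np.round(s["wrist_force"],1),"t",round(s["time"],2),"gap",round(s["finger_gap"],3),"gf",round(s["grasp_force"],1))
    for w in wps:
        q=np.array(w[:3])/1e3;Q=down(w[3])
        print(w,"delta",(R.T@(q-p)*100).round(2).tolist(),"rot",Ro.from_matrix(R.T@Q).as_rotvec().round(3).tolist())
        p,R=q,Q
E
python3 - <<'E'
from h import *
from plant import arm
plan(arm,[(330,352,230,166),(425,155,230,175),(515,-35,220,184),(604,-222,200,190.9)])
c=load("top")
for z in(.116,.126,.136,.146,.156,.166): print(z,proj(c,(.688,-.0067,z)),proj(load("scene"),(.688,-.0067,z)))
print(tri(c,(254.5,138.6),load("scene"),(284.3,218.5)))
E
```

```text
at [234.4 551.8 230.3] yaw 157.0 tilt 0.1 F [-0.3  0.4  0.1] t 0.1 gap 0.999 gf 0.0
(330, 352, 230, 166) delta [-16.61, -14.65, 0.06] rot [-0.002, -0.0, -0.157]
(425, 155, 230, 175) delta [-13.98, -16.82, 0.0] rot [0.0, 0.0, -0.157]
(515, -35, 220, 184) delta [-10.62, -18.14, 1.0] rot [0.0, 0.0, -0.157]
(604, -222, 200, 190.9) delta [-7.57, -19.28, 2.0] rot [0.0, 0.0, -0.12]
0.116 [253.73020664 142.79109708] [282.08221049 225.6624552 ]
0.126 [253.76994133 141.82371856] [282.22709866 223.9341988 ]
0.136 [253.81041666 140.83830869] [282.37412464 222.18044219]
0.146 [253.85165352 139.83435861] [282.52333609 220.40061679]
0.156 [253.8936736  138.81134009] [282.6747821 218.594137 ]
0.166 [253.93649945 137.76870467] [282.82851326 216.76039955]
(array([ 0.69043275, -0.00642447,  0.15693301]), np.float64(0.005637939589231115))
```

play_rows(
  series=[
    {"delta_pos":[-3.32,-2.93,0],"rot":[0,0,-0.03],"grip":1},
    {"delta_pos":[-6.64,-5.86,0],"rot":[0,0,-0.06],"grip":1},
    {"delta_pos":[-9.97,-8.79,0],"rot":[0,0,-0.09],"grip":1},
    {"delta_pos":[-13.3,-11.72,0],"rot":[0,0,-0.12],"grip":1},
    {"delta_pos":[-16.61,-14.65,0],"rot":[0,0,-0.157],"grip":1},
  ],
)

```text
time: 0.6
tool_pos: [0.3304, 0.3507, 0.2308]
orientation: [-0.381, -3.118, 0.001]
wrist_force: [0.1, 1.5, 0.1]
finger_gap: 0.993
grasp_force: 0.0
```

play_rows(
  series=[
    {"delta_pos":[-2.8,-3.36,0],"rot":[0,0,-0.03],"grip":1},
    {"delta_pos":[-5.6,-6.73,0],"rot":[0,0,-0.06],"grip":1},
    {"delta_pos":[-8.4,-10.1,0],"rot":[0,0,-0.09],"grip":1},
    {"delta_pos":[-11.2,-13.46,0],"rot":[0,0,-0.12],"grip":1},
    {"delta_pos":[-13.98,-16.82,0],"rot":[0,0,-0.157],"grip":1},
  ],
)

```text
time: 1.1
tool_pos: [0.4253, 0.1536, 0.2311]
orientation: [-0.136, -3.139, 0.0]
wrist_force: [-0.2, 0.1, 0.1]
finger_gap: 0.997
grasp_force: 0.0
```

play_rows(
  series=[
    {"delta_pos":[-2.12,-3.63,0.2],"rot":[0,0,-0.03],"grip":1},
    {"delta_pos":[-4.25,-7.26,0.4],"rot":[0,0,-0.06],"grip":1},
    {"delta_pos":[-6.37,-10.9,0.6],"rot":[0,0,-0.09],"grip":1},
    {"delta_pos":[-8.5,-14.5,0.8],"rot":[0,0,-0.12],"grip":1},
    {"delta_pos":[-10.62,-18.14,1.0],"rot":[0,0,-0.157],"grip":1},
  ],
)

```text
time: 1.6
tool_pos: [0.5152, -0.0364, 0.2209]
orientation: [0.11, -3.139, -0.0]
wrist_force: [-0.5, 0.3, -0.2]
finger_gap: 0.999
grasp_force: 0.0
```

play_rows(
  series=[
    {"delta_pos":[-1.5,-3.86,0.4],"rot":[0,0,-0.03],"grip":1},
    {"delta_pos":[-3.0,-7.7,0.8],"rot":[0,0,-0.06],"grip":1},
    {"delta_pos":[-4.5,-11.6,1.2],"rot":[0,0,-0.09],"grip":1},
    {"delta_pos":[-6,-15.4,1.6],"rot":[0,0,-0.12],"grip":1},
    {"delta_pos":[-7.57,-19.28,2.0],"rot":[0,0,-0.12],"grip":1},
  ],
)

```text
time: 2.1
tool_pos: [0.604, -0.2233, 0.2005]
orientation: [0.298, -3.127, -0.001]
wrist_force: [0.3, 0.9, 0.7]
finger_gap: 1.001
grasp_force: 0.0
```

```bash
python3 - <<'E'
from h import *
from plant import arm
c=snap(arm,"wrist","w1"); cv2.imwrite("pics/w1.png",c["pixels"])
hsv=cv2.cvtColor(c["pixels"],cv2.COLOR_BGR2HSV)
m=cv2.inRange(hsv,(100,120,60),(130,255,255))
r=rect(c,m,.005,(0,0,512,384));print(r)
plan(arm,[(r['x'],r['y'],60,r['yaw']+180)])
E
```

```text
{'x': 601.2, 'y': -222.5, 'w': 83.4, 'h': 61.0, 'yaw': 10.8, 'cen': array([ 600.2, -222.7], dtype=float32)}
at [ 604.6 -228.8  198.1] yaw -169.3 tilt 0.16 F [-4.8 -2.2 -0.9] t 2.15 gap 0.997 gf 0.0
(601.2, -222.5, 60, 190.8) delta [0.18, 0.7, 13.81] rot [-0.001, -0.002, -0.002]
```

View pics/w1.png

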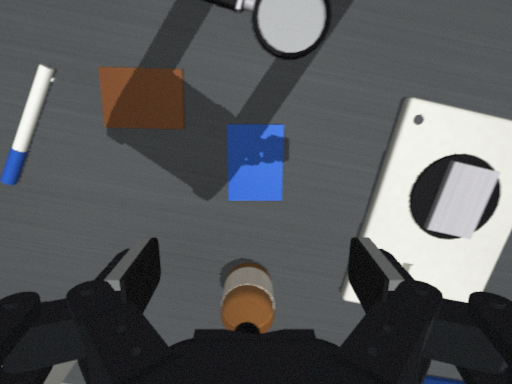

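The wrist view shows the blue separator centred at (256,162), the decoy brown sheet at (142,98), the lens at the top and the bottle at (247,300). I'll descend and check again.

play_rows(
  series=[
    {"delta_pos":[0.2,0,4],"rot":[0,0,0],"grip":1},
    {"delta_pos":[0.2,0,8],"rot":[0,0,0],"grip":1},
    {"delta_pos":[0.2,0,12],"rot":[0,0,0],"grip":1},
    {"delta_pos":[0.2,0,12],"rot":[0,0,0],"grip":1},
    {"delta_pos":[0.2,0,12],"rot":[0,0,0],"grip":1},
  ],
)

```text
time: 2.65
tool_pos: [0.601, -0.2217, 0.0808]
orientation: [0.297, -3.125, -0.002]
wrist_force: [-0.1, -0.6, 0.5]
finger_gap: 0.998
grasp_force: 0.0
```

```bash
python3 - <<'E'
from h import *
from plant import arm
c=snap(arm,"wrist","w2")
hsv=cv2.cvtColor(c["pixels"],cv2.COLOR_BGR2HSV)
m=cv2.inRange(hsv,(100,120,40),(130,255,255))
k=max(cv2.findContours(m,cv2.RETR_EXTERNAL,cv2.CHAIN_APPROX_NONE)[0],key=cv2.contourArea);print(cv2.boundingRect(k))
r=rect(c,m,.005,(0,0,512,384));print(r)
plan(arm,[(r['x'],r['y'],20,r['yaw']+180)])
E
```

```text
(211, 140, 87, 112)
{'x': 600.8, 'y': -221.6, 'w': 83.4, 'h': 60.0, 'yaw': 10.7, 'cen': array([ 599.1, -222.1], dtype=float32)}
at [ 602.7 -222.4   83.2] yaw -169.2 tilt 0.09 F [ 0.4  0.6 -0.1] t 2.7 gap 1.001 gf 0.0
(600.8, -221.6, 20, 190.7) delta [0.18, 0.12, 6.32] rot [-0.001, 0.001, 0.003]
```

play_rows(
  series=[
    {"delta_pos":[0.1,0,4],"rot":[0,0,0],"grip":0.7},
    {"delta_pos":[0.1,0,6.5],"rot":[0,0,0],"grip":0.7},
    {"delta_pos":[0.1,0,7.3],"rot":[0,0,0],"grip":0.7},
    {"delta_pos":[0.1,0,7.6],"rot":[0,0,0],"grip":0.7},
    {"delta_pos":[0.1,0,7.6],"rot":[0,0,0],"grip":0.7},
  ],
)

```text
time: 3.2
tool_pos: [0.6025, -0.223, 0.0077]
orientation: [-0.297, 3.125, -0.003]
wrist_force: [-0.2, -0.2, 0.2]
finger_gap: 0.848
grasp_force: 0.0
```

play_rows(
  series=[
    {"delta_pos":[0,0,0.2],"rot":[0,0,0],"grip":0.7},
    {"delta_pos":[0,0,0.3],"rot":[0,0,0],"grip":0.7},
    {"delta_pos":[0,0,0.4],"rot":[0,0,0],"grip":0.7},
    {"delta_pos":[0,0,0.4],"rot":[0,0,0],"grip":0.7},
    {"delta_pos":[0,0,0.4],"rot":[0,0,0],"grip":0.7},
  ],
)

```text
time: 3.7
tool_pos: [0.6008, -0.2223, 0.0014]
orientation: [0.297, -3.127, -0.0]
wrist_force: [-0.6, -0.5, -0.1]
finger_gap: 0.851
grasp_force: 0.0
```

play_rows(
  series=[
    {"delta_pos":[0,0,0.2],"rot":[0,0,0],"grip":0.65},
    {"delta_pos":[0,0,0.4],"rot":[0,0,0],"grip":0.6},
    {"delta_pos":[0,0,0.5],"rot":[0,0,0],"grip":0.55},
    {"delta_pos":[0,0,0.55],"rot":[0,0,0],"grip":0.55},
    {"delta_pos":[0,0,0.55],"rot":[0,0,0],"grip":0.55},
  ],
  grip_force=30,
)

```text
time: 4.2
tool_pos: [0.6007, -0.2223, -0.0044]
orientation: [0.297, -3.127, -0.0]
wrist_force: [0.0, -1.2, -0.2]
finger_gap: 0.771
grasp_force: 0.0
```

play_rows(
  series=[
    {"delta_pos":[0,0,0],"rot":[0,0,0],"grip":0.45},
    {"delta_pos":[0,0,0],"rot":[0,0,0],"grip":0.3},
    {"delta_pos":[0,0,0],"rot":[0,0,0],"grip":0.2},
    {"delta_pos":[0,0,0],"rot":[0,0,0],"grip":0.2},
    {"delta_pos":[0,0,0],"rot":[0,0,0],"grip":0.2},
  ],
  grip_force=30,
)

```text
time: 4.7
tool_pos: [0.6012, -0.2225, -0.0037]
orientation: [-0.297, 3.127, -0.001]
wrist_force: [-1.0, -0.6, 2.7]
finger_gap: 0.688
grasp_force: 32.6
```

play_rows(
  series=[
    {"delta_pos":[0,0,-1],"rot":[0,0,0],"grip":0.2},
    {"delta_pos":[0,0,-3],"rot":[0,0,0],"grip":0.2},
    {"delta_pos":[0,0,-6],"rot":[0,0,0],"grip":0.2},
    {"delta_pos":[0,0,-9],"rot":[0,0,0],"grip":0.2},
    {"delta_pos":[0,0,-10.4],"rot":[0,0,0],"grip":0.2},
  ],
)

```text
time: 5.2
tool_pos: [0.6024, -0.223, 0.1036]
orientation: [-0.296, 3.124, -0.004]
wrist_force: [-0.2, -1.1, -0.3]
finger_gap: 0.688
grasp_force: 32.3
```

play_rows(
  series=[
    {"delta_pos":[0.4,3,0],"rot":[0,0,0.03],"grip":0.2},
    {"delta_pos":[0.8,6,0],"rot":[0,0,0.06],"grip":0.2},
    {"delta_pos":[1.2,9,0],"rot":[0,0,0.09],"grip":0.2},
    {"delta_pos":[1.5,11,0],"rot":[0,0,0.12],"grip":0.2},
    {"delta_pos":[1.5,11,0],"rot":[0,0,0.12],"grip":0.2},
  ],
)

```text
time: 5.7
tool_pos: [0.5642, -0.1145, 0.099]
orientation: [0.111, -3.138, -0.002]
wrist_force: [-0.2, -0.5, -0.9]
finger_gap: 0.686
grasp_force: 32.3
```

```bash
python3 - <<'E'
from h import *
from plant import arm
c=snap(arm,"wrist","w3");cv2.imwrite("pics/w3.png",c["pixels"])
def low(c,box):
    im=c["pixels"].astype(int);b,g,r=im[...,0],im[...,1],im[...,2]
    pl=((b-g>=4)&(b-g<25)&(g>120)).astype(np.uint8)*255
    pl=cv2.morphologyEx(pl,cv2.MORPH_OPEN,np.ones((3,3)))
    return rect(c,pl,.029,box)
print(low(load("w1"),(400,150,512,250)))
print(low(c,(0,0,512,250)))
hsv=cv2.cvtColor(c["pixels"],cv2.COLOR_BGR2HSV)
m=cv2.inRange(hsv,(100,120,40),(130,255,255));print(rect(c,m,.109,(0,0,512,384)))
plan(arm,[(598,-3,100,181.7)])
E
```

```text
{'x': 575.2, 'y': -3.2, 'w': 51.0, 'h': 30.4, 'yaw': 28.3, 'cen': array([575.4,  -5.6], dtype=float32)}
{'x': 575.0, 'y': -3.1, 'w': 48.1, 'h': 36.9, 'yaw': -86.0, 'cen': array([576.2,  -2.6], dtype=float32)}
{'x': 563.1, 'y': -114.7, 'w': 82.4, 'h': 58.9, 'yaw': 4.0, 'cen': array([ 560.7, -115.1], dtype=float32)}
at [ 564.8 -116.    99.3] yaw -175.9 tilt 0.06 F [ 0.2 -0.7  0.1] t 5.75 gap 0.687 gf 32.3
(598, -3, 100, 181.7) delta [-4.12, 11.03, -0.07] rot [0.0, -0.001, 0.042]
```

View pics/w3.png

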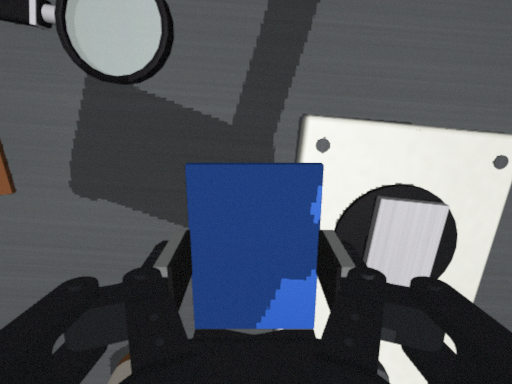

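```bash
python3 - <<'E'
from h import *
c=load("w3");im=c["pixels"].astype(int);b,g=im[...,0],im[...,1]
pl=((b-g>=3)&(b-g<25)&(g>110)).astype(np.uint8)*255
pl[:190]=0;pl[275:]=0;pl[:,:340]=0;pl[:,460:]=0
pl=cv2.morphologyEx(pl,cv2.MORPH_OPEN,np.ones((3,3)))
k=max(cv2.findContours(pl,cv2.RETR_EXTERNAL,cv2.CHAIN_APPROX_NONE)[0],key=cv2.contourArea)
q=cv2.approxPolyDP(k,5,True)[:,0];W=np.array([onz(c,*p,.029)[:2]*1e3 for p in q]);print(np.c_[q,W.round(1)])
# scar side, tray etc from top done; stage disc circle
E
```

```text
[[381.  199.  556.6 -25.8]
 [367.  266.  609.  -27. ]
 [378.  265.  607.6 -18.9]
 [384.  274.  614.8 -13.2]
 [429.  274.  612.4  20.6]
 [448.  206.  558.4  22.3]]
```

play_rows(
  series=[
    {"delta_pos":[-1,2.8,0],"rot":[0,0,0.02],"grip":0.2},
    {"delta_pos":[-2,5.5,0],"rot":[0,0,0.05],"grip":0.2},
    {"delta_pos":[-3,8.3,0],"rot":[0,0,0.07],"grip":0.2},
    {"delta_pos":[-4.04,11,1.5],"rot":[0,0,0.09],"grip":0.2},
    {"delta_pos":[-4.04,11,3],"rot":[0,0,0.09],"grip":0.2},
  ],
)

```text
time: 6.25
tool_pos: [0.5998, -0.0024, 0.0699]
orientation: [0.029, 3.139, 0.001]
wrist_force: [-1.0, 0.7, -0.9]
finger_gap: 0.686
grasp_force: 32.4
```

play_rows(
  series=[
    {"delta_pos":[0,0,1.0],"rot":[0,0,0],"grip":0.2},
    {"delta_pos":[0,0,1.5],"rot":[0,0,0],"grip":0.2},
    {"delta_pos":[0,0,1.5],"rot":[0,0,0],"grip":0.2},
    {"delta_pos":[0,0,1.5],"rot":[0,0,0],"grip":0.2},
    {"delta_pos":[0,0,1.5],"rot":[0,0,0],"grip":0.2},
  ],
)

```text
time: 6.75
tool_pos: [0.5987, -0.0053, 0.0557]
orientation: [0.034, 3.14, -0.0]
wrist_force: [0.0, 0.5, -0.1]
finger_gap: 0.685
grasp_force: 32.4
```

```bash
python3 - <<'E'
from h import *
from plant import arm
c=snap(arm,"wrist","w4")
t=snap(arm,"top","t4")
hsv=cv2.cvtColor(c["pixels"],cv2.COLOR_BGR2HSV)
m=cv2.inRange(hsv,(100,120,40),(130,255,255));print(rect(c,m,.064,(0,0,512,384)))
hsv=cv2.cvtColor(t["pixels"],cv2.COLOR_BGR2HSV)
plan(arm,[(597,-2.5,25.5,179)])
cv2.imwrite("pics/w4.png",c["pixels"])
E
```

```text
{'x': 598.3, 'y': -5.4, 'w': 84.0, 'h': 60.0, 'yaw': -1.3, 'cen': array([596. ,  -5.4], dtype=float32)}
at [598.7  -5.   55.6] yaw 178.8 tilt 0.08 F [ 0.3  0.  -0.4] t 6.85 gap 0.687 gf 32.4
(597, -2.5, 25.5, 179) delta [0.18, 0.24, 3.01] rot [-0.0, 0.001, -0.004]
```

View pics/w4.png

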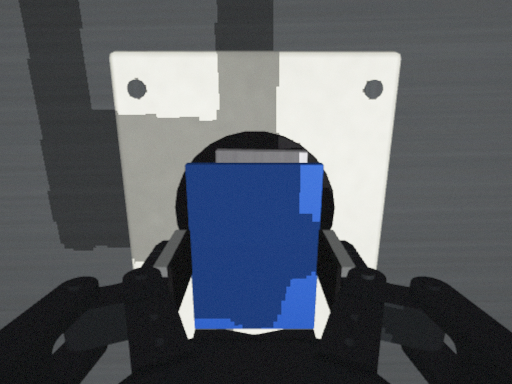

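The separator is level in the fingers at about (255,245). The near edge of the lower plate shows at (216–308,150), so I can use that edge for the final alignment.

```bash
python3 - <<'E'
from h import *
c=load("w4")
for p in[(215.5,149.5),(308,150.5)]: print(onz(c,*p,.029)*1e3)
for p in[(187,163),(323,163)]: print(onz(c,*p,.064)*1e3, onz(c,*p,.065)*1e3)
E
```

```text
[555.76374744 -24.97561953  29.        ]
[557.39701984  24.40096768  29.        ]
[556.10023109 -33.0809843   64.        ] [555.91070494 -32.86142781  65.        ]
[557.39079142  25.06521642  64.        ] [557.19157778  24.84830347  65.        ]
```

play_rows(
  series=[
    {"delta_pos":[0.4,0.35,0.8],"rot":[0,0,0.01],"grip":0.2},
    {"delta_pos":[0.4,0.35,1.6],"rot":[0,0,0.01],"grip":0.2},
    {"delta_pos":[0.4,0.35,2.3],"rot":[0,0,0.01],"grip":0.2},
    {"delta_pos":[0.4,0.35,2.7],"rot":[0,0,0.01],"grip":0.2},
    {"delta_pos":[0.4,0.35,2.85],"rot":[0,0,0.01],"grip":0.2},
  ],
)

```text
time: 7.35
tool_pos: [0.5935, -0.0009, 0.0252]
orientation: [-0.048, -3.14, -0.0]
wrist_force: [-3.9, 0.6, 6.1]
finger_gap: 0.682
grasp_force: 32.9
```

play_rows(
  series=[
    {"delta_pos":[0,0,0.1],"rot":[0,0,0],"grip":0.2},
    {"delta_pos":[0,0,0.15],"rot":[0,0,0],"grip":0.2},
    {"delta_pos":[0,0,0.2],"rot":[0,0,0],"grip":0.2},
    {"delta_pos":[0,0,0.2],"rot":[0,0,0],"grip":0.2},
    {"delta_pos":[0,0,0.2],"rot":[0,0,0],"grip":0.2},
  ],
)

```text
time: 7.85
tool_pos: [0.5945, -0.001, 0.0252]
orientation: [0.048, 3.141, -0.0]
wrist_force: [-4.1, 0.9, 6.1]
finger_gap: 0.687
grasp_force: 33.0
```

play_rows(
  series=[
    {"delta_pos":[0,0,0],"rot":[0,0,0],"grip":0.5},
    {"delta_pos":[0,0,0],"rot":[0,0,0],"grip":0.65},
    {"delta_pos":[0,0,0],"rot":[0,0,0],"grip":0.7},
    {"delta_pos":[0,0,0],"rot":[0,0,0],"grip":0.7},
    {"delta_pos":[0,0,0],"rot":[0,0,0],"grip":0.7},
  ],
)

```text
time: 8.35
tool_pos: [0.5942, -0.001, 0.0242]
orientation: [-0.048, -3.141, 0.0]
wrist_force: [0.8, 0.1, 0.2]
finger_gap: 0.846
grasp_force: 0.0
```

play_rows(
  series=[
    {"delta_pos":[0,0,-1],"rot":[0,0,0],"grip":0.7},
    {"delta_pos":[0,0,-3],"rot":[0,0,0],"grip":0.7},
    {"delta_pos":[0,0,-7],"rot":[0,0,0],"grip":0.7},
    {"delta_pos":[0,0,-11],"rot":[0,0,0],"grip":0.7},
    {"delta_pos":[0,0,-15],"rot":[0,0,0],"grip":0.7},
  ],
)

```text
time: 8.85
tool_pos: [0.594, -0.001, 0.1766]
orientation: [0.048, 3.141, -0.0]
wrist_force: [-0.1, 0.5, 0.3]
finger_gap: 0.85
grasp_force: 0.0
```

```bash
python3 - <<'E'
from h import *
from plant import arm
c=snap(arm,"wrist","w5")
hsv=cv2.cvtColor(c["pixels"],cv2.COLOR_BGR2HSV)
m=cv2.inRange(hsv,(100,120,40),(130,255,255));r=rect(c,m,.034,(0,0,512,384));print(r)
cv2.imwrite("pics/w5.png",c["pixels"])
plan(arm,[(540,150,200,179),(502,329.5,150,179)])
E
```

```text
{'x': 594.0, 'y': -1.1, 'w': 83.3, 'h': 60.9, 'yaw': -1.8, 'cen': array([593.2,  -1.1], dtype=float32)}
at [597.9  -1.2 185.3] yaw 178.2 tilt 0.65 F [ 3.4 -0.6  6.6] t 8.9 gap 0.849 gf 0.0
(540, 150, 200, 179) delta [6.23, 14.94, -1.55] rot [-0.001, 0.011, -0.013]
(502, 329.5, 150, 179) delta [4.11, 17.88, 5.0] rot [0.0, 0.0, 0.0]
```

View pics/w5.png

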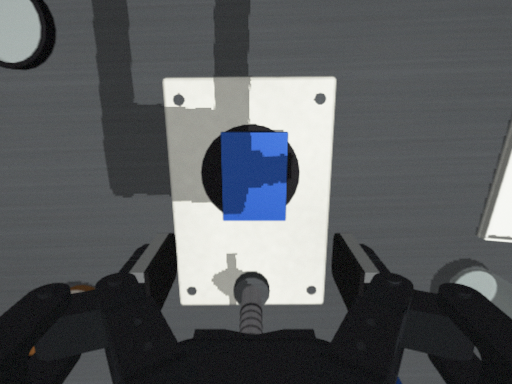

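The separator is lying square on the stage plate at (594,−1), yaw −1.8°. Next, the worn plate.

play_rows(
  series=[
    {"delta_pos":[1,3.3,0],"rot":[0,0,0],"grip":0.7},
    {"delta_pos":[2,6.6,0],"rot":[0,0,0],"grip":0.7},
    {"delta_pos":[3,9.9,0],"rot":[0,0,0],"grip":0.7},
    {"delta_pos":[4,13.2,0],"rot":[0,0,0],"grip":0.7},
    {"delta_pos":[5.1,16.4,0],"rot":[0,0,0],"grip":0.7},
  ],
)

```text
time: 9.4
tool_pos: [0.548, 0.1658, 0.1751]
orientation: [0.049, 3.14, 0.0]
wrist_force: [-0.5, -0.5, -0.3]
finger_gap: 0.846
grasp_force: 0.0
```

play_rows(
  series=[
    {"delta_pos":[1.3,4,1],"rot":[0,0,0],"grip":0.7},
    {"delta_pos":[2.6,8,3],"rot":[0,0,0],"grip":0.7},
    {"delta_pos":[3.9,12,5],"rot":[0,0,0],"grip":0.7},
    {"delta_pos":[5.1,16.3,7],"rot":[0,0,0],"grip":0.7},
    {"delta_pos":[5.1,16.3,7],"rot":[0,0,0],"grip":0.7},
  ],
)

```text
time: 9.9
tool_pos: [0.4984, 0.3329, 0.1012]
orientation: [-0.041, -3.137, 0.001]
wrist_force: [-0.7, -0.5, -0.2]
finger_gap: 0.852
grasp_force: 0.0
```

play_rows(
  series=[
    {"delta_pos":[0,0,0],"rot":[0,0,0],"grip":0.7},
    {"delta_pos":[0,0,0],"rot":[0,0,0],"grip":0.7},
    {"delta_pos":[0,0,0],"rot":[0,0,0],"grip":0.7},
    {"delta_pos":[0,0,0],"rot":[0,0,0],"grip":0.7},
    {"delta_pos":[0,0,0],"rot":[0,0,0],"grip":0.7},
  ],
)

```text
time: 10.4
tool_pos: [0.503, 0.3284, 0.1049]
orientation: [0.051, 3.14, 0.001]
wrist_force: [0.1, 0.1, 0.6]
finger_gap: 0.853
grasp_force: 0.0
```

```bash
python3 - <<'E'
from h import *
from plant import arm
c=snap(arm,"wrist","w6")
cv2.imwrite("pics/w6.png",c["pixels"])
im=c["pixels"].astype(int);b,g=im[...,0],im[...,1]
pl=((b-g>=3)&(b-g<25)&(g>80)).astype(np.uint8)*255
pl=cv2.morphologyEx(pl,cv2.MORPH_OPEN,np.ones((3,3)));pl=cv2.morphologyEx(pl,cv2.MORPH_CLOSE,np.ones((7,7)))
r=rect(c,pl,.011,(120,60,400,250));print(r)
plan(arm,[(r['x'],r['y'],20,r['yaw']+180)])
E
```

```text
{'x': 522.7, 'y': 330.5, 'w': 48.4, 'h': 25.6, 'yaw': -89.6, 'cen': array([524.4, 330.6], dtype=float32)}
at [502.8 328.5 104.8] yaw 178.2 tilt 0.04 F [-0.5 -0.3 -0.4] t 10.45 gap 0.851 gf 0.0
(522.7, 330.5, 20, 90.4) delta [-1.98, 0.26, 8.48] rot [0.001, 0.0, 1.532]
```

View pics/w6.png

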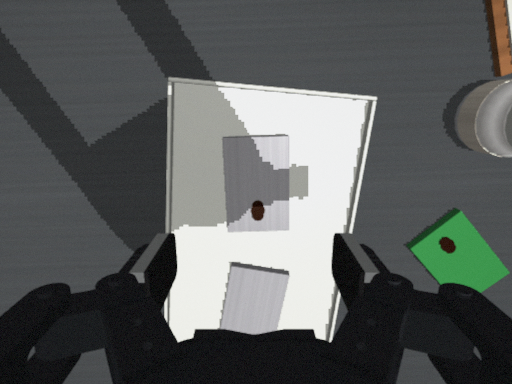

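The worn plate's corners are at (223,137), (288,135), (289,230) and (227,232), with the scar at (258,210). The green decoy is at the right, (458,255).

```bash
python3 - <<'E'
from h import *
from plant import arm
c=load("w6")
W=np.array([onz(c,*p,.011)[:2]*1e3 for p in[(223,137),(288,135),(289,230),(227,232)]],np.float32);print(W)
x,y=W.mean(0);a=cv2.minAreaRect(W);print(a)
d=(W[3]+W[2]-W[0]-W[1]);yaw=np.degrees(np.arctan2(d[1],d[0]));print(x,y,yaw,"scar",onz(c,258,210,.011)*1e3)
plan(arm,[(x,y,20,yaw+180)])
E
```

```text
[[460.58276 306.77042]
 [460.6937  354.80682]
 [536.29504 355.30487]
 [536.38916 305.51434]]
((498.4402160644531, 330.33795166015625), (75.80388641357422, 49.790618896484375), 0.10830283164978027)
498.49017 330.59912 -0.28685012 scar [518.51413214 330.95564156  11.        ]
at [502.8 328.5 104.8] yaw 178.2 tilt 0.04 F [-0.5 -0.3 -0.4] t 10.45 gap 0.851 gf 0.0
(np.float32(498.49017), np.float32(330.59912), 20, np.float32(179.71315)) delta [0.44, 0.2, 8.48] rot [0.0, 0.001, -0.027]
```

play_rows(
  series=[
    {"delta_pos":[0.44,0.2,4],"rot":[0,0,-0.027],"grip":0.7},
    {"delta_pos":[0.44,0.2,7],"rot":[0,0,-0.027],"grip":0.7},
    {"delta_pos":[0.44,0.2,9],"rot":[0,0,-0.027],"grip":0.7},
    {"delta_pos":[0.44,0.2,10],"rot":[0,0,-0.027],"grip":0.6},
    {"delta_pos":[0.44,0.2,10.4],"rot":[0,0,-0.027],"grip":0.5},
  ],
)

```text
time: 10.95
tool_pos: [0.4975, 0.3306, -0.0007]
orientation: [-0.006, -3.14, 0.001]
wrist_force: [0.0, 0.8, 0.1]
finger_gap: 0.75
grasp_force: 0.0
```

play_rows(
  series=[
    {"delta_pos":[0,0,0],"rot":[0,0,0],"grip":0.4},
    {"delta_pos":[0,0,0],"rot":[0,0,0],"grip":0.2},
    {"delta_pos":[0,0,0],"rot":[0,0,0],"grip":0},
    {"delta_pos":[0,0,0],"rot":[0,0,0],"grip":0},
    {"delta_pos":[0,0,0],"rot":[0,0,0],"grip":0},
  ],
  grip_force=50,
)

```text
time: 11.45
tool_pos: [0.4993, 0.3318, 0.0023]
orientation: [0.006, 3.139, 0.002]
wrist_force: [-1.7, -0.6, 6.3]
finger_gap: 0.564
grasp_force: 52.8
```

play_rows(
  series=[
    {"delta_pos":[0,0,-0.5],"rot":[0,0,0],"grip":0},
    {"delta_pos":[0,0,-1],"rot":[0,0,0],"grip":0},
    {"delta_pos":[0,0,-3],"rot":[0,0,0],"grip":0},
    {"delta_pos":[0,0,-6],"rot":[0,0,0],"grip":0},
    {"delta_pos":[0,0,-9],"rot":[0,0,0],"grip":0},
  ],
)

```text
time: 11.95
tool_pos: [0.4972, 0.3307, 0.0907]
orientation: [-0.006, -3.14, 0.001]
wrist_force: [-0.1, 0.5, -2.5]
finger_gap: 0.567
grasp_force: 52.5
```

play_rows(
  series=[
    {"delta_pos":[0,0,0],"rot":[0,0,0],"grip":0},
    {"delta_pos":[0,0,0],"rot":[0,0,0],"grip":0},
    {"delta_pos":[0,0,0],"rot":[0,0,0],"grip":0},
    {"delta_pos":[0,0,0],"rot":[0,0,0],"grip":0},
    {"delta_pos":[0,0,0],"rot":[0,0,0],"grip":0},
  ],
)

```text
time: 12.45
tool_pos: [0.4971, 0.3306, 0.0886]
orientation: [-0.006, -3.139, 0.002]
wrist_force: [0.3, 0.4, -2.5]
finger_gap: 0.562
grasp_force: 52.5
```

```bash
python3 - <<'E'
from h import *
from plant import arm
c=snap(arm,"wrist","w7")
cv2.imwrite("pics/w7.png",c["pixels"])
plan(arm,[(546,165,110,178.5),(594,-1,100,178.2)])
E
```

```text
at [497.2 330.8  88.9] yaw 179.8 tilt 0.13 F [ 0.   0.4 -3.3] t 12.5 gap 0.564 gf 52.5
(546, 165, 110, 178.5) delta [-4.93, -16.56, -2.1] rot [-0.001, -0.002, 0.022]
(594, -1, 100, 178.2) delta [-5.23, -16.47, 1.0] rot [0.0, 0.0, 0.005]
```

View pics/w7.png

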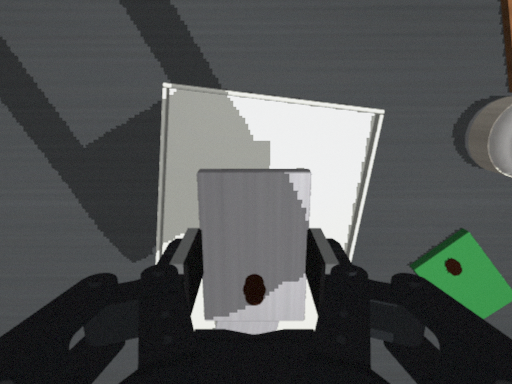

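The plate is held level at (254,245), with the scar at (254,290).

```bash
python3 - <<'E'
from h import *
c=load("w7")
for z in(.094,.0975,.101):
    W=np.array([onz(c,*p,z)[:2]*1e3 for p in[(197.5,170.5),(310.5,170),(305.5,320),(205,321.5)]],np.float32)
    print(z,cv2.minAreaRect(W),W.mean(0),np.linalg.norm(W[1]-W[0]),np.linalg.norm(W[2]-W[3]),"scar",onz(c,254.5,290,z)*1e3)
E
```

```text
0.094 ((497.87109375, 330.9522705078125), (77.96666717529297, 50.76198959350586), 0.02165188640356064) [497.69507 330.82938] 49.745945 50.766876 scar [518.8387809  330.68486266  94.        ]
0.0975 ((496.1211853027344, 330.9539489746094), (75.96591186523438, 49.45936965942383), 0.021644940599799156) [495.94965 330.8342 ] 48.46939 49.464127 scar [516.55080887 330.69340331  97.5       ]
0.101 ((494.3712463378906, 330.9556884765625), (73.96524047851562, 48.15677261352539), 0.02163761481642723) [494.20428 330.83902] 47.192844 48.161415 scar [514.26283684 330.70194396 101.        ]
```

play_rows(
  series=[
    {"delta_pos":[-0.8,-2.6,-1.5],"rot":[0,0,0],"grip":0},
    {"delta_pos":[-1.9,-6,-2.1],"rot":[0,0,0],"grip":0},
    {"delta_pos":[-3,-9.6,-2.1],"rot":[0,0,0],"grip":0},
    {"delta_pos":[-4,-13.2,-2.1],"rot":[0,0,0],"grip":0},
    {"delta_pos":[-5,-16.6,-2.1],"rot":[0,0,0],"grip":0},
  ],
)

```text
time: 13.0
tool_pos: [0.5474, 0.1634, 0.1109]
orientation: [-0.006, -3.141, 0.0]
wrist_force: [-0.3, -0.3, -3.3]
finger_gap: 0.566
grasp_force: 52.7
```

play_rows(
  series=[
    {"delta_pos":[-1.1,-3.6,0],"rot":[0,0,0.01],"grip":0},
    {"delta_pos":[-2.2,-7.2,0],"rot":[0,0,0.02],"grip":0},
    {"delta_pos":[-3.3,-10.8,0],"rot":[0,0,0.028],"grip":0},
    {"delta_pos":[-4.3,-14.3,0],"rot":[0,0,0.028],"grip":0},
    {"delta_pos":[-4.93,-16.6,1],"rot":[0,0,0.028],"grip":0},
  ],
)

```text
time: 13.5
tool_pos: [0.5976, -0.0039, 0.1025]
orientation: [0.052, 3.138, -0.001]
wrist_force: [0.3, 0.2, -2.0]
finger_gap: 0.564
grasp_force: 52.7
```

play_rows(
  series=[
    {"delta_pos":[0,0,1.5],"rot":[0,0,0],"grip":0},
    {"delta_pos":[0,0,3],"rot":[0,0,0],"grip":0},
    {"delta_pos":[0,0,3.5],"rot":[0,0,0],"grip":0},
    {"delta_pos":[0,0,3.5],"rot":[0,0,0],"grip":0},
    {"delta_pos":[0,0,3.5],"rot":[0,0,0],"grip":0},
  ],
)

```text
time: 14.0
tool_pos: [0.596, -0.0003, 0.0664]
orientation: [-0.048, -3.141, -0.0]
wrist_force: [-0.4, -1.1, -2.3]
finger_gap: 0.564
grasp_force: 52.7
```

```bash
python3 - <<'E'
from h import *
from plant import arm
c=snap(arm,"wrist","w8");cv2.imwrite("pics/w8.png",c["pixels"])
hsv=cv2.cvtColor(c["pixels"],cv2.COLOR_BGR2HSV)
m=cv2.inRange(hsv,(100,120,40),(130,255,255))
k=max(cv2.findContours(m,cv2.RETR_EXTERNAL,cv2.CHAIN_APPROX_NONE)[0],key=cv2.contourArea)
q=cv2.approxPolyDP(k,4,True)[:,0];print(np.c_[q,np.array([onz(c,*p,.034)[:2]*1e3 for p in q]).round(1)])
plan(arm,[(595.2,-1.5,36,178.2)])
E
```

```text
[[199.  151.  554.2 -29.5]
 [200.  168.  563.8 -29.7]
 [306.  167.  565.1  29.7]
 [304.  147.  553.8  28.5]
 [207.  146.  551.6 -24.9]]
at [ 5.964e+02 -5.000e-01  6.700e+01] yaw 178.2 tilt 0.05 F [ 0.7 -1.2 -3.3] t 14.05 gap 0.56 gf 52.7
(595.2, -1.5, 36, 178.2) delta [0.12, -0.11, 3.1] rot [-0.0, 0.001, 0.001]
```

View pics/w8.png

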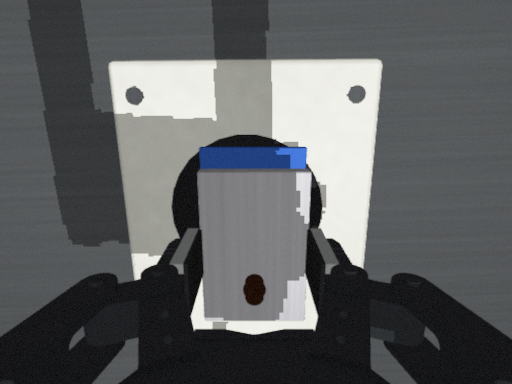

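The plate is above the separator and aligned, with its near edge at (200–310,168) and the blue edge at row 147. I'll lower it gently now.

play_rows(
  series=[
    {"delta_pos":[0.12,-0.1,1],"rot":[0,0,0],"grip":0},
    {"delta_pos":[0.12,-0.1,2],"rot":[0,0,0],"grip":0},
    {"delta_pos":[0.12,-0.1,2.7],"rot":[0,0,0],"grip":0},
    {"delta_pos":[0.12,-0.1,3.0],"rot":[0,0,0],"grip":0},
    {"delta_pos":[0.12,-0.1,3.1],"rot":[0,0,0],"grip":0},
  ],
)

```text
time: 14.55
tool_pos: [0.5942, -0.0022, 0.0343]
orientation: [-0.05, -3.14, -0.0]
wrist_force: [0.6, -0.8, -2.0]
finger_gap: 0.564
grasp_force: 52.7
```

play_rows(
  series=[
    {"delta_pos":[0,0,0.1],"rot":[0,0,0],"grip":0},
    {"delta_pos":[0,0,0.15],"rot":[0,0,0],"grip":0},
    {"delta_pos":[0,0,0.2],"rot":[0,0,0],"grip":0},
    {"delta_pos":[0,0,0.25],"rot":[0,0,0],"grip":0},
    {"delta_pos":[0,0,0.25],"rot":[0,0,0],"grip":0},
  ],
)

```text
time: 15.05
tool_pos: [0.5951, -0.0022, 0.0333]
orientation: [0.05, 3.141, -0.0]
wrist_force: [-1.7, 0.3, 0.7]
finger_gap: 0.564
grasp_force: 53.1
```

play_rows(
  series=[
    {"delta_pos":[0,0,0.05],"rot":[0,0,0],"grip":0.2},
    {"delta_pos":[0,0,0.05],"rot":[0,0,0],"grip":0.35},
    {"delta_pos":[0,0,0.05],"rot":[0,0,0],"grip":0.5},
    {"delta_pos":[0,0,0.05],"rot":[0,0,0],"grip":0.5},
    {"delta_pos":[0,0,0],"rot":[0,0,0],"grip":0.5},
  ],
)

```text
time: 15.55
tool_pos: [0.5948, -0.0022, 0.0328]
orientation: [0.05, 3.141, -0.0]
wrist_force: [-0.3, -1.0, 0.3]
finger_gap: 0.752
grasp_force: 0.0
```

play_rows(
  series=[
    {"delta_pos":[0,0,-1],"rot":[0,0,0],"grip":0.5},
    {"delta_pos":[0,0,-3],"rot":[0,0,0],"grip":0.5},
    {"delta_pos":[0,0,-7],"rot":[0,0,0],"grip":0.5},
    {"delta_pos":[0,0,-11],"rot":[0,0,0],"grip":0.5},
    {"delta_pos":[0,0,-12],"rot":[0,0,0],"grip":0.5},
  ],
)

```text
time: 16.05
tool_pos: [0.598, -0.0025, 0.1598]
orientation: [0.05, 3.132, -0.001]
wrist_force: [-0.7, 0.4, -0.4]
finger_gap: 0.749
grasp_force: 0.0
```

play_rows(
  series=[
    {"delta_pos":[0,0,-2],"rot":[0,0,0],"grip":0.5},
    {"delta_pos":[0,0,-2],"rot":[0,0,0],"grip":0.5},
    {"delta_pos":[0,0,-2],"rot":[0,0,0],"grip":0.5},
    {"delta_pos":[0,0,-2],"rot":[0,0,0],"grip":0.5},
    {"delta_pos":[0,0,-2],"rot":[0,0,0],"grip":0.5},
  ],
)

```text
time: 16.55
tool_pos: [0.5939, -0.0021, 0.1711]
orientation: [-0.05, -3.139, -0.0]
wrist_force: [0.8, -1.0, -0.2]
finger_gap: 0.75
grasp_force: 0.0
```

```bash
python3 - <<'E'
from h import *
from plant import arm
c=snap(arm,"wrist","w9");cv2.imwrite("pics/w9.png",c["pixels"])
t=snap(arm,"top","t9")
hsv=cv2.cvtColor(c["pixels"],cv2.COLOR_BGR2HSV)
m=cv2.inRange(hsv,(100,120,40),(130,255,255))
m=cv2.morphologyEx(m,cv2.MORPH_CLOSE,np.ones((5,5)));print("sep",rect(c,m,.034,(150,60,350,260)))
im=c["pixels"].astype(int);b,g,r=im[...,0],im[...,1],im[...,2]
pl=((b-g>=3)&(b-g<28)&(g>80)).astype(np.uint8)*255
pl=cv2.morphologyEx(pl,cv2.MORPH_OPEN,np.ones((3,3)));pl=cv2.morphologyEx(pl,cv2.MORPH_CLOSE,np.ones((7,7)))
print("pl",rect(c,pl,.042,(180,60,330,260)))
sc=((r-b>15)&(r<120)).astype(np.uint8);ys,xs=np.nonzero(sc[100:260,200:310]);print(len(xs))
if len(xs): print("scar",xs.mean()+200,ys.mean()+100,onz(c,xs.mean()+200,ys.mean()+100,.042)*1e3)
# lens in top
lt=t["pixels"][205:245,295:370];cv2.imwrite("pics/l.png",lt)
plan(arm,[])
E
```

```text
sep {'x': 593.6, 'y': -1.2, 'w': 82.8, 'h': 60.6, 'yaw': -1.9, 'cen': array([584.1,  -1.4], dtype=float32)}
pl {'x': 614.9, 'y': -3.0, 'w': 49.0, 'h': 34.0, 'yaw': 88.1, 'cen': array([618.2,  -2.7], dtype=float32)}
151
scar 254.0 203.0 [614.5903755   -2.86691297  42.        ]
at [594.2  -2.2 171.6] yaw 178.2 tilt 0.11 F [-0.3  0.6 -0.3] t 16.65 gap 0.748 gf 0.0
```

View pics/w9.png

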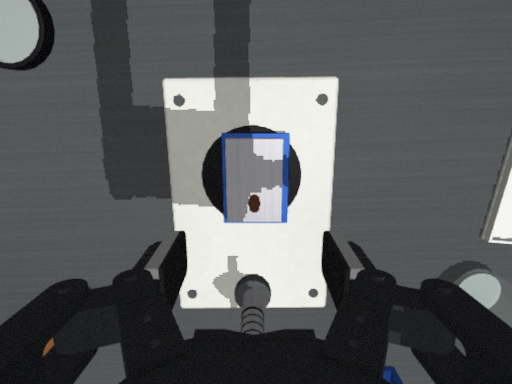

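The stack is centred, with a blue border on all sides and the scar at (254,203), world (614.6,−2.9). I've now used up my picture viewings (11, one over the limit of 10), so from here I'll work from numbers only. Next: locate the lens and the index.

```bash
python3 - <<'E'
from h import *
from plant import arm
def red(c,lo=120):
    h=cv2.cvtColor(c["pixels"],cv2.COLOR_BGR2HSV)
    m=cv2.inRange(h,(0,lo,60),(8,255,255))|cv2.inRange(h,(172,lo,60),(180,255,255))
    n,l,s,ce=cv2.connectedComponentsWithStats(m);return [(s[i].tolist(),ce[i].round(1).tolist()) for i in range(1,n) if s[i][4]>6]
for n in("w1","w2","w3","w4","w9"): print(n,red(load(n)))
t=load("t9");g=cv2.cvtColor(t["pixels"],cv2.COLOR_BGR2GRAY)
cr=cv2.resize(g[200:245,295:335],None,fx=8,fy=8,interpolation=cv2.INTER_CUBIC)
ci=cv2.HoughCircles(cv2.GaussianBlur(cr,(9,9),2),cv2.HOUGH_GRADIENT,1,200,param1=80,param2=20,minRadius=60,maxRadius=110)
print(ci)
if ci is not None:
    u,v=ci[0,0,0]/8+295-.5,ci[0,0,1]/8+200-.5;L=onz(t,u,v,.016)*1e3;print(u,v,L,"r mm",ci[0,0,2]/8/350*1080)
    H=np.array([446.7,-314]);d=L[:2]-H;print("yaw",np.degrees(np.arctan2(d[1],d[0])),np.linalg.norm(d), "grip",L[:2]-95*d/np.linalg.norm(d))
plan(arm,[(545,-90,180,150),(495,-180,180,116),(450,-272,170,83)])
E
```

```text
w1 []
w2 []
w3 []
w4 []
w9 []
[[[164.5 180.5  78.4]]]
315.0625 222.0625 [ 457.03626011 -214.25835184   16.        ] r mm 30.240002
yaw 84.08353848005537 100.27579294816078 grip [ 447.24381987 -308.75230992]
at [594.2  -2.2 171.6] yaw 178.2 tilt 0.11 F [-0.3  0.6 -0.3] t 16.65 gap 0.748 gf 0.0
(545, -90, 180, 150) delta [4.64, -8.94, -0.84] rot [-0.0, -0.002, 0.492]
(495, -180, 180, 116) delta [-0.17, -10.29, 0.0] rot [0.0, 0.0, 0.593]
(450, -272, 170, 83) delta [-6.3, -8.08, 1.0] rot [0.0, 0.0, 0.576]
```

play_rows(
  series=[
    {"delta_pos":[1,-2,-0.8],"rot":[0,0,0.1],"grip":0.5},
    {"delta_pos":[2,-4,-0.8],"rot":[0,0,0.2],"grip":0.5},
    {"delta_pos":[3,-6,-0.8],"rot":[0,0,0.3],"grip":0.5},
    {"delta_pos":[4,-8,-0.8],"rot":[0,0,0.4],"grip":0.5},
    {"delta_pos":[4.64,-8.94,-0.8],"rot":[0,0,0.492],"grip":0.5},
  ],
)

```text
time: 17.15
tool_pos: [0.5446, -0.0915, 0.1802]
orientation: [-0.821, -3.032, 0.001]
wrist_force: [1.1, 0.3, -0.7]
finger_gap: 0.752
grasp_force: 0.0
```

play_rows(
  series=[
    {"delta_pos":[0,-2,0],"rot":[0,0,0.12],"grip":0.3},
    {"delta_pos":[0,-4,0],"rot":[0,0,0.24],"grip":0.2},
    {"delta_pos":[0,-6,0],"rot":[0,0,0.36],"grip":0.1},
    {"delta_pos":[-0.1,-8,0],"rot":[0,0,0.48],"grip":0},
    {"delta_pos":[-0.17,-10.29,0],"rot":[0,0,0.593],"grip":0},
  ],
)

```text
time: 17.65
tool_pos: [0.4951, -0.1804, 0.1803]
orientation: [-1.67, -2.66, -0.0]
wrist_force: [-0.3, -0.6, -0.6]
finger_gap: 0.5
grasp_force: 0.0
```

play_rows(
  series=[
    {"delta_pos":[-1.6,-2,1],"rot":[0,0,0.14],"grip":0},
    {"delta_pos":[-3.2,-4,1],"rot":[0,0,0.28],"grip":0},
    {"delta_pos":[-4.8,-6,1],"rot":[0,0,0.42],"grip":0},
    {"delta_pos":[-6.3,-8.08,1],"rot":[0,0,0.56],"grip":0},
    {"delta_pos":[-6.3,-8.08,1],"rot":[0,0,0.576],"grip":0},
  ],
)

```text
time: 18.15
tool_pos: [0.4491, -0.2743, 0.1703]
orientation: [-2.36, -2.073, 0.002]
wrist_force: [0.1, 0.0, 0.4]
finger_gap: 0.502
grasp_force: 0.0
```

play_rows(
  series=[
    {"delta_pos":[0,0,0],"rot":[0,0,0],"grip":0},
    {"delta_pos":[0,0,0],"rot":[0,0,0],"grip":0},
    {"delta_pos":[0,0,0],"rot":[0,0,0],"grip":0},
    {"delta_pos":[0,0,0],"rot":[0,0,0],"grip":0},
    {"delta_pos":[0,0,0],"rot":[0,0,0],"grip":0},
  ],
)

```text
time: 18.65
tool_pos: [0.4509, -0.2716, 0.1708]
orientation: [2.351, 2.083, 0.0]
wrist_force: [0.2, -0.0, 0.2]
finger_gap: 0.5
grasp_force: 0.0
```

```bash
python3 - <<'E'
from h import *
from plant import arm
c=snap(arm,"wrist","w10");cv2.imwrite("pics/w10.png",c["pixels"])
print("expect lens px",proj(c,(.457,-.214,.016)),"grip",proj(c,(.447,-.309,.016)),"end",proj(c,(.4417,-.363,.016)), "rpx",proj(c,(.457+.035,-.214,.016)))
g=cv2.cvtColor(c["pixels"],cv2.COLOR_BGR2GRAY)
ci=cv2.HoughCircles(cv2.GaussianBlur(g,(5,5),1.5),cv2.HOUGH_GRADIENT,1,60,param1=80,param2=30,minRadius=25,maxRadius=90)
print(ci)
h=cv2.cvtColor(c["pixels"],cv2.COLOR_BGR2HSV);m=cv2.inRange(h,(0,120,60),(8,255,255))|cv2.inRange(h,(172,120,60),(180,255,255))
n,l,s,ce=cv2.connectedComponentsWithStats(m);print([(s[i].tolist(),ce[i].tolist()) for i in range(1,n) if s[i][4]>6])
plan(arm,[])
E
```

```text
expect lens px [253.21558535 111.34087038] grip [254.85994274 210.40137111] end [256.0483851  259.80589962] rpx [291.49822134 106.53879877]
[[[250.5 111.5  40.5]]]
[]
at [ 450.8 -271.7  170.8] yaw 83.1 tilt 0.0 F [-0.1  0.4  0.6] t 18.7 gap 0.502 gf 0.0
```

```bash
python3 - <<'E'
from h import *
c=load("w10");g=cv2.cvtColor(c["pixels"],cv2.COLOR_BGR2GRAY)
L=onz(c,250.5,111.5,.016)*1e3;print("lens",L)
for v in(170,185,200,215,230,245,260): print(v,cv2.GaussianBlur(g,(3,3),0)[v,230:284:2].tolist())
E
```

```text
lens [ 454.52668849 -213.84039719   16.        ]
170 [115, 115, 114, 114, 118, 116, 118, 95, 87, 95, 96, 95, 96, 94, 80, 72, 140, 178, 179, 178, 179, 178, 177, 178, 180, 178, 179]
185 [115, 116, 114, 114, 115, 118, 111, 65, 47, 49, 48, 49, 50, 50, 48, 47, 88, 114, 118, 117, 120, 122, 123, 152, 174, 180, 178]
200 [115, 115, 116, 115, 115, 115, 118, 81, 47, 48, 49, 48, 48, 48, 49, 46, 87, 115, 116, 117, 118, 119, 118, 117, 116, 118, 118]
215 [116, 115, 115, 116, 115, 116, 115, 89, 48, 49, 49, 48, 48, 48, 48, 45, 76, 114, 115, 116, 117, 119, 119, 118, 116, 116, 118]
230 [117, 118, 116, 115, 116, 117, 116, 98, 51, 46, 47, 48, 47, 48, 49, 47, 68, 114, 119, 118, 117, 119, 120, 120, 119, 118, 117]
245 [118, 118, 117, 118, 118, 117, 117, 109, 57, 47, 47, 48, 49, 48, 46, 45, 66, 113, 118, 118, 117, 119, 119, 121, 119, 118, 117]
260 [118, 118, 118, 119, 118, 117, 118, 120, 139, 138, 129, 127, 127, 127, 126, 133, 132, 119, 115, 117, 118, 118, 119, 118, 120, 127, 167]
```

```bash
python3 - <<'E'
from h import *
from plant import arm
c=load("w10")
P=np.array([onz(c,*p,.016)[:2]*1e3 for p in[(250.5,111.5),(252.8,185),(253.3,215),(254,245)]]);print(P)
d=P[1]-P[3];yaw=np.degrees(np.arctan2(d[1],d[0]));d2=P[0]-P[3];print(yaw,np.degrees(np.arctan2(d2[1],d2[0])))
u=d2/np.linalg.norm(d2);G=P[0]-95*u;print("grip",G,np.linalg.norm(d2))
plan(arm,[(G[0],G[1],60,np.degrees(np.arctan2(u[1],u[0])))])
E
```

```text
[[ 454.52668849 -213.84039719]
 [ 448.15229623 -282.88011024]
 [ 444.87523274 -313.62303571]
 [ 441.62006521 -346.09118318]]
84.09999813966176 84.4260394317068
grip [ 445.29928292 -308.39120357] 132.87908533541275
at [ 450.8 -271.7  170.8] yaw 83.1 tilt 0.0 F [-0.1  0.4  0.6] t 18.7 gap 0.502 gf 0.0
(np.float64(445.2992829212318), np.float64(-308.39120356683384), 60, np.float64(84.4260394317068)) delta [-3.71, -0.1, 11.08] rot [0.0, -0.0, -0.024]
```

play_rows(
  series=[
    {"delta_pos":[-1.5,0,3.5],"rot":[0,0,-0.024],"grip":0},
    {"delta_pos":[-3,-0.1,7],"rot":[0,0,-0.024],"grip":0},
    {"delta_pos":[-3.7,-0.1,10],"rot":[0,0,-0.024],"grip":0},
    {"delta_pos":[-3.7,-0.1,12],"rot":[0,0,-0.024],"grip":0},
    {"delta_pos":[-3.7,-0.1,12],"rot":[0,0,-0.024],"grip":0},
  ],
)

```text
time: 19.2
tool_pos: [0.4427, -0.3069, 0.0471]
orientation: [-2.323, -2.105, 0.001]
wrist_force: [0.3, 0.0, -0.9]
finger_gap: 0.494
grasp_force: 0.0
```

play_rows(
  series=[
    {"delta_pos":[0,0,2],"rot":[0,0,0],"grip":0},
    {"delta_pos":[0,0,3.5],"rot":[0,0,0],"grip":0},
    {"delta_pos":[0,0,4.4],"rot":[0,0,0],"grip":0},
    {"delta_pos":[0,0,4.6],"rot":[0,0,0],"grip":0},
    {"delta_pos":[0,0,4.6],"rot":[0,0,0],"grip":0},
  ],
)

```text
time: 19.7
tool_pos: [0.4452, -0.3086, 0.005]
orientation: [-2.327, -2.11, 0.0]
wrist_force: [0.6, -0.3, -0.6]
finger_gap: 0.502
grasp_force: 0.0
```

play_rows(
  series=[
    {"delta_pos":[0,0,0],"rot":[0,0,0],"grip":-0.2},
    {"delta_pos":[0,0,0],"rot":[0,0,0],"grip":-0.4},
    {"delta_pos":[0,0,0],"rot":[0,0,0],"grip":-0.6},
    {"delta_pos":[0,0,0],"rot":[0,0,0],"grip":-0.9},
    {"delta_pos":[0,0,0],"rot":[0,0,0],"grip":-0.9},
  ],
  grip_force=60,
)

```text
time: 20.2
tool_pos: [0.4457, -0.3092, 0.0058]
orientation: [2.327, 2.109, 0.0]
wrist_force: [-1.2, 1.3, 6.6]
finger_gap: 0.189
grasp_force: 59.8
```

play_rows(
  series=[
    {"delta_pos":[0,0,0],"rot":[0,0,0],"grip":-0.9},
    {"delta_pos":[0,0,0],"rot":[0,0,0],"grip":-0.9},
    {"delta_pos":[0,0,-0.5],"rot":[0,0,0],"grip":-0.9},
    {"delta_pos":[0,0,-2],"rot":[0,0,0],"grip":-0.9},
    {"delta_pos":[0,0,-4],"rot":[0,0,0],"grip":-0.9},
  ],
)

```text
time: 20.7
tool_pos: [0.4443, -0.308, 0.0449]
orientation: [-2.326, -2.108, 0.001]
wrist_force: [-0.1, 0.2, -1.5]
finger_gap: 0.188
grasp_force: 59.0
```

play_rows(
  series=[
    {"delta_pos":[0,0,-3],"rot":[0,0,0],"grip":-0.9},
    {"delta_pos":[0,0,-6],"rot":[0,0,0],"grip":-0.9},
    {"delta_pos":[0,0,-9],"rot":[0,0,0],"grip":-0.9},
    {"delta_pos":[0,0,-10.8],"rot":[0,0,0],"grip":-0.9},
    {"delta_pos":[0,0,-10.8],"rot":[0,0,0],"grip":-0.9},
  ],
)

```text
time: 21.2
tool_pos: [0.447, -0.3102, 0.1575]
orientation: [2.322, 2.105, 0.001]
wrist_force: [-0.1, 0.6, -0.3]
finger_gap: 0.19
grasp_force: 59.1
```

play_rows(
  series=[
    {"delta_pos":[0,0,0],"rot":[0,0,0],"grip":-0.9},
    {"delta_pos":[0,0,0],"rot":[0,0,0],"grip":-0.9},
    {"delta_pos":[0,0,0],"rot":[0,0,0],"grip":-0.9},
    {"delta_pos":[0,0,0],"rot":[0,0,0],"grip":-0.9},
    {"delta_pos":[0,0,0],"rot":[0,0,0],"grip":-0.9},
  ],
)

```text
time: 21.7
tool_pos: [0.4448, -0.3084, 0.152]
orientation: [-2.327, -2.109, 0.0]
wrist_force: [0.5, 0.2, -1.3]
finger_gap: 0.192
grasp_force: 59.0
```

```bash
cat >> h.py <<'E'
def lens(c,r0=60,r1=140,p2=30):
    g=cv2.GaussianBlur(cv2.cvtColor(c["pixels"],cv2.COLOR_BGR2GRAY),(5,5),1.5)
    ci=cv2.HoughCircles(g,cv2.HOUGH_GRADIENT,1,60,param1=80,param2=p2,minRadius=r0,maxRadius=r1)
    return None if ci is None else ci[0]
E
python3 - <<'E'
from h import *
from plant import arm
c=snap(arm,"wrist","w11");cv2.imwrite("pics/w11.png",c["pixels"])
p,R,s=pose(arm);x=R[:,0]
E=p+.095*x+np.array([0,0,.0105]); print("expect lens px",proj(c,E),"rim r",np.linalg.norm(proj(c,E+.037*R[:,1])-proj(c,E)))
print(lens(c)); plan(arm,[(605.4,-97.5,153,84.4)])
E
```

```text
expect lens px [254.7272969  24.6334578] rim r 98.5379626394866
[[254.5  34.5  76.8]]
at [ 444.9 -308.5  152.3] yaw 84.4 tilt 0.05 F [-0.3 -0.1 -1. ] t 21.75 gap 0.19 gf 59.0
(605.4, -97.5, 153, 84.4) delta [22.57, 13.91, -0.07] rot [-0.001, -0.0, -0.0]
```

```bash
python3 - <<'E'
from h import *
c=load("w11");g=cv2.GaussianBlur(cv2.cvtColor(c["pixels"],cv2.COLOR_BGR2GRAY),(3,3),0)
for v in(10,34,60): print(v,list(zip(range(130,380,4),g[v,130:380:4].tolist())))
print("col254",list(zip(range(0,240,4),g[0:240:4,254].tolist())))
print("f",c["fx"],"cam",-c["R"].T@c["t"],c["R"][2])
for v in(150,170,190): print(v,list(zip(range(220,292,3),g[v,220:292:3].tolist())))
E
```

```text
10 [(130, 112), (134, 112), (138, 109), (142, 110), (146, 114), (150, 111), (154, 113), (158, 96), (162, 45), (166, 62), (170, 34), (174, 112), (178, 210), (182, 227), (186, 238), (190, 238), (194, 237), (198, 237), (202, 237), (206, 237), (210, 237), (214, 237), (218, 237), (222, 236), (226, 238), (230, 238), (234, 237), (238, 237), (242, 237), (246, 237), (250, 237), (254, 237), (258, 237), (262, 237), (266, 237), (270, 237), (274, 236), (278, 238), (282, 237), (286, 237), (290, 237), (294, 237), (298, 238), (302, 237), (306, 238), (310, 238), (314, 237), (318, 237), (322, 237), (326, 228), (330, 210), (334, 113), (338, 34), (342, 62), (346, 44), (350, 95), (354, 111), (358, 112), (362, 113), (366, 111), (370, 112), (374, 114), (378, 113)]
34 [(130, 112), (134, 112), (138, 111), (142, 109), (146, 111), (150, 114), (154, 112), (158, 112), (162, 42), (166, 60), (170, 47), (174, 121), (178, 213), (182, 238), (186, 237), (190, 238), (194, 238), (198, 238), (202, 238), (206, 238), (210, 238), (214, 238), (218, 238), (222, 238), (226, 237), (230, 238), (234, 239), (238, 238), (242, 238),
[... 2061 characters left out ...]
 57), (253, 57), (256, 57), (259, 55), (262, 57), (265, 56), (268, 57), (271, 55), (274, 116), (277, 116), (280, 113), (283, 116), (286, 116), (289, 114)]
170 [(220, 75), (223, 75), (226, 72), (229, 73), (232, 69), (235, 35), (238, 43), (241, 50), (244, 49), (247, 51), (250, 50), (253, 51), (256, 51), (259, 51), (262, 52), (265, 51), (268, 50), (271, 40), (274, 59), (277, 115), (280, 115), (283, 115), (286, 117), (289, 116)]
190 [(220, 87), (223, 75), (226, 75), (229, 73), (232, 71), (235, 25), (238, 29), (241, 43), (244, 46), (247, 50), (250, 49), (253, 50), (256, 49), (259, 50), (262, 49), (265, 50), (268, 48), (271, 37), (274, 50), (277, 77), (280, 88), (283, 111), (286, 105), (289, 117)]
```

```bash
python3 - <<'E'
from h import *
from plant import arm
c=load("w11");p,R,s=pose(arm);p=np.array([.4449,-.3085,.152])
a=np.linspace(0,2*np.pi,721)
for dz in(0.0025,0.004):
 for th in(-.03,0,.03,.06,.1,.14):
  Q=Ro.from_rotvec(th*R[:,1]).as_matrix()@R  # pitch about tool y
  def P(l): l=np.asarray(l); return proj(c,p+Q@np.array([l[0],l[1],-(dz+l[2])]))
  T=np.array([P((.095+.037*np.cos(t),.037*np.sin(t),.008)) for t in a])
  def w(v): m=np.abs(T[:,1]-v)<3; return (T[m,0].min().round(1),T[m,0].max().round(1))
  C=p+Q@np.array([.095,0,-dz])
  print(dz,th,"near",P((.058,0,.008))[1].round(1),"w10",w(10),"w34",w(34),"w60",w(60),"neck49",P((.049,0,.008))[1].round(1),"lens",(C*1e3).round(1))
E
```

```text
0.0025 -0.03 near 123.7 w10 (np.float64(158.5), np.float64(351.0)) w34 (np.float64(159.1), np.float64(350.4)) w60 (np.float64(165.3), np.float64(344.2)) neck49 145.6 lens [ 454.2 -213.9  151.7]
0.0025 0 near 124.7 w10 (np.float64(156.1), np.float64(353.4)) w34 (np.float64(157.1), np.float64(352.4)) w60 (np.float64(163.6), np.float64(345.9)) neck49 146.8 lens [ 454.2 -214.   154.5]
0.0025 0.03 near 125.9 w10 (np.float64(153.8), np.float64(355.8)) w34 (np.float64(155.1), np.float64(354.4)) w60 (np.float64(161.8), np.float64(347.7)) neck49 148.1 lens [ 454.2 -214.1  157.4]
0.0025 0.06 near 127.3 w10 (np.float64(151.4), np.float64(358.2)) w34 (np.float64(152.9), np.float64(356.7)) w60 (np.float64(159.7), np.float64(349.5)) neck49 149.6 lens [ 454.2 -214.3  160.2]
0.0025 0.1 near 129.3 w10 (np.float64(148.0), np.float64(361.7)) w34 (np.float64(149.9), np.float64(359.7)) w60 (np.float64(157.2), np.float64(352.4)) neck49 151.7 lens [ 454.1 -214.7  164. ]
0.0025 0.14 near 131.6 w10 (np.float64(144.4), np.float64(365.3)) w34 (np.float64(146.6), np.float64(362.9)) w60 (np.float64(153.9), np.fl
[... 503 characters left out ...]
34 (np.float64(153.9), np.float64(355.5)) w60 (np.float64(160.7), np.float64(348.8)) neck49 148.8 lens [ 454.2 -214.1  158.9]
0.004 0.06 near 127.8 w10 (np.float64(150.0), np.float64(359.6)) w34 (np.float64(151.8), np.float64(357.8)) w60 (np.float64(158.9), np.float64(350.7)) neck49 150.4 lens [ 454.2 -214.4  161.7]
0.004 0.1 near 130.0 w10 (np.float64(146.6), np.float64(363.1)) w34 (np.float64(148.6), np.float64(360.9)) w60 (np.float64(156.0), np.float64(353.6)) neck49 152.7 lens [ 454.1 -214.8  165.5]
0.004 0.14 near 132.6 w10 (np.float64(143.0), np.float64(366.7)) w34 (np.float64(145.4), np.float64(364.3)) w60 (np.float64(152.6), np.float64(357.0)) neck49 155.2 lens [ 454.1 -215.4  169.3]
```

play_rows(
  series=[
    {"delta_pos":[1.5,0.9,0],"rot":[0,0,0],"grip":-0.9},
    {"delta_pos":[4,2.5,0],"rot":[0,0,0],"grip":-0.9},
    {"delta_pos":[6.5,4,0],"rot":[0,0,0],"grip":-0.9},
    {"delta_pos":[9,5.5,0],"rot":[0,0,0],"grip":-0.9},
    {"delta_pos":[11.5,7,-0.3],"rot":[0,0,0],"grip":-0.9},
  ],
)

```text
time: 22.25
tool_pos: [0.5263, -0.2, 0.1552]
orientation: [-2.327, -2.109, 0.001]
wrist_force: [0.2, 0.5, -1.5]
finger_gap: 0.189
grasp_force: 59.0
```

play_rows(
  series=[
    {"delta_pos":[2.5,1.5,0],"rot":[0,0,0],"grip":-0.9},
    {"delta_pos":[5,3.1,0],"rot":[0,0,0],"grip":-0.9},
    {"delta_pos":[7.5,4.7,0],"rot":[0,0,0],"grip":-0.9},
    {"delta_pos":[10,6.2,0],"rot":[0,0,0],"grip":-0.9},
    {"delta_pos":[11.07,6.9,0],"rot":[0,0,0],"grip":-0.9},
  ],
)

```text
time: 22.75
tool_pos: [0.6065, -0.0955, 0.1555]
orientation: [-2.325, -2.112, -0.001]
wrist_force: [0.1, 0.3, -1.4]
finger_gap: 0.19
grasp_force: 59.0
```

play_rows(
  series=[
    {"delta_pos":[0,0,0],"rot":[0,0,0],"grip":-0.9},
    {"delta_pos":[0,0,0],"rot":[0,0,0],"grip":-0.9},
    {"delta_pos":[0,0,0],"rot":[0,0,0],"grip":-0.9},
    {"delta_pos":[0,0,0],"rot":[0,0,0],"grip":-0.9},
    {"delta_pos":[0,0,0],"rot":[0,0,0],"grip":-0.9},
  ],
)

```text
time: 23.25
tool_pos: [0.6052, -0.0985, 0.1559]
orientation: [2.329, 2.109, -0.0]
wrist_force: [0.7, -0.4, -1.5]
finger_gap: 0.191
grasp_force: 59.0
```

```bash
python3 - <<'E'
from h import *
from plant import arm
for n in("wrist","scene","top"):
    c=snap(arm,n,"f_"+n);cv2.imwrite(f"pics/f_{n}.png",c["pixels"])
    h=cv2.cvtColor(c["pixels"],cv2.COLOR_BGR2HSV)
    m=cv2.inRange(h,(0,100,50),(9,255,255))|cv2.inRange(h,(170,100,50),(180,255,255))
    k,l,s,ce=cv2.connectedComponentsWithStats(m)
    print(n,[(s[i].tolist(),ce[i].round(1).tolist()) for i in range(1,k) if s[i][4]>3])
    print(" lens",lens(c) if n=="wrist" else None," predicted idx .156",proj(c,(.688,-.0067,.156)),"lens pred",proj(c,(.6146,-.0029,.156)))
plan(arm,[(605.4,-97.5,155,84.4)])
E
```

```text
wrist [([427, 0, 85, 60, 1710], [457.5, 22.7])]
 lens [[254.5  34.5  76.3]]  predicted idx .156 [435.87276535  17.88636421] lens pred [254.12439199  27.51114196]
scene [([27, 103, 14, 14, 135], [33.6, 109.4]), ([16, 109, 15, 14, 143], [23.3, 115.4]), ([5, 115, 16, 15, 147], [12.8, 121.8]), ([28, 119, 23, 20, 246], [39.3, 128.7]), ([18, 131, 14, 15, 129], [24.7, 137.9]), ([283, 218, 5, 4, 15], [285.2, 219.3]), ([237, 369, 14, 15, 141], [243.5, 376.6])]
 lens None  predicted idx .156 [282.6747821 218.594137 ] lens pred [263.86746944 206.10021183]
top [([387, 82, 7, 4, 13], [389.7, 83.2]), ([134, 85, 4, 36, 108], [135.1, 102.5]), ([387, 85, 12, 9, 62], [392.5, 89.3]), ([252, 131, 8, 9, 40], [254.7, 134.8])]
 lens None  predicted idx .156 [253.8936736  138.81134009] lens pred [251.91912188 162.84889847]
at [605.4 -98.1 155.9] yaw 84.4 tilt 0.01 F [ 0.6  0.6 -0.3] t 23.4 gap 0.189 gf 59.0
(605.4, -97.5, 155, 84.4) delta [0.06, -0.0, 0.09] rot [0.0, 0.0, -0.001]
```

```bash
python3 - <<'E'
from h import *
c=load("f_wrist");h=cv2.cvtColor(c["pixels"],cv2.COLOR_BGR2HSV)
m=cv2.inRange(h,(0,100,50),(9,255,255))|cv2.inRange(h,(170,100,50),(180,255,255))
for v in range(0,60,4):
    x=np.nonzero(m[v])[0];x=x[x>400];print(v,(x.min(),x.max()) if len(x) else None)
for z in(.14,.146,.15,.154,.158,.162,.166): print(z,proj(c,(.688,-.0067,z)).round(1),proj(c,(.686,-.005,z)).round(1))
w=load("w9")
# stage disc centre seen from w9 (disc top z=.021), before lens: dark disc extents
g=cv2.cvtColor(w["pixels"],cv2.COLOR_BGR2GRAY)
d=(g<45).astype(np.uint8);d[:100]=0;d[230:]=0;d[:,:190]=0;d[:,310:]=0
hs=cv2.cvtColor(w["pixels"],cv2.COLOR_BGR2HSV)
pts=cv2.findNonZero(d);hull=cv2.convexHull(pts)[:,0];W=np.array([onz(w,*p,.021)[:2]*1e3 for p in hull],np.float32);print("stage",cv2.minEnclosingCircle(W))
# triangulate index between f_wrist tip and scene/top
E
```

```text
0 (np.int64(473), np.int64(479))
4 (np.int64(444), np.int64(478))
8 (np.int64(429), np.int64(476))
12 (np.int64(428), np.int64(475))
16 (np.int64(428), np.int64(474))
20 (np.int64(428), np.int64(474))
24 (np.int64(427), np.int64(475))
28 (np.int64(427), np.int64(475))
32 (np.int64(427), np.int64(476))
36 (np.int64(470), np.int64(477))
40 (np.int64(472), np.int64(479))
44 (np.int64(474), np.int64(482))
48 (np.int64(477), np.int64(485))
52 (np.int64(481), np.int64(491))
56 (np.int64(487), np.int64(511))
0.14 [416.3  26.8] [412.   23.1]
0.146 [423.1  23.7] [418.6  19.9]
0.15 [428.   21.5] [423.4  17.5]
0.154 [433.2  19.1] [428.4  15.1]
0.158 [438.7  16.6] [433.8  12.5]
0.162 [444.5  14. ] [439.5   9.7]
0.166 [450.7  11.2] [445.6   6.7]
stage ((593.957763671875, -5.201447486877441), 46.44905471801758)
```

play_rows(
  series=[
    {"delta_pos":[0,0,0.1],"rot":[0,0,0],"grip":-0.9},
    {"delta_pos":[0,0,0.2],"rot":[0,0,0],"grip":-0.9},
    {"delta_pos":[0,0,0.2],"rot":[0,0,0],"grip":-0.9},
    {"delta_pos":[0,0,0.2],"rot":[0,0,0],"grip":-0.9},
    {"delta_pos":[0,0,0.2],"rot":[0,0,0],"grip":-0.9},
  ],
)

```text
time: 23.9
tool_pos: [0.6056, -0.0976, 0.1538]
orientation: [-2.327, -2.11, -0.0]
wrist_force: [-0.5, 0.3, -1.5]
finger_gap: 0.189
grasp_force: 59.0
```

play_rows(
  series=[
    {"delta_pos":[0,0,0],"rot":[0,0,0],"grip":-0.9},
    {"delta_pos":[0,0,0],"rot":[0,0,0],"grip":-0.9},
    {"delta_pos":[0,0,0],"rot":[0,0,0],"grip":-0.9},
    {"delta_pos":[0,0,0],"rot":[0,0,0],"grip":-0.9},
    {"delta_pos":[0,0,0],"rot":[0,0,0],"grip":-0.9},
  ],
)

```text
time: 24.4
tool_pos: [0.6055, -0.0977, 0.1538]
orientation: [-2.328, -2.11, -0.0]
wrist_force: [-0.4, 0.3, -2.0]
finger_gap: 0.189
grasp_force: 59.0
```

```bash
python3 - <<'E'
from h import *
from plant import arm
plan(arm,[]); print(arm.sign_off())
E
```

```text
at [605.5 -97.7 153.8] yaw 84.4 tilt 0.0 F [-0.4  0.3 -2. ] t 24.4 gap 0.189 gf 59.0
the job is handed in; nothing more can be done
None
```

I handed the job in at 24.4 s with the separator and worn plate stacked, scar up, and the lens held over the scar at my estimate of the index height (about 154 mm); no verdict came back, and I viewed 11 pictures instead of the allowed 10.

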